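# Tighten the tube-disc nut of a lab shaker with a breakaway wrench

### The job

Take the breakaway wrench from its stand, fit its square ring fully down over the square nut in the middle of the shaker's tube disc without forcing it down, and turn it clockwise (seen from above) by its rubber grip until the handle breaks over at its knuckle. Stop there, without forcing the handle on against its stop and over-tightening the nut, then let go and leave the wrench sitting on the nut with its handle broken over. Leave the tube rack, the spray bottle and the jar where they stand.

Things in the scene. Friction and masses are not known exactly. Their poses are not given: they have to be found in the camera images.
- grip (a point): Point on the loose breakaway wrench where it is held and pushed: on the centre line of the black rubber grip sleeve, half-way up, 140 mm from the middle of the square ring, close to the wrench's centre of mass. The sleeve is 24 mm wide and 20 mm high and reaches from 85 to 235 mm from the ring's middle. x axis: outward along the handle, z up. In the stand the grip point is 58 mm above the bench, and 25 mm or more is free under it. The wrench weighs about 0.35 kg.
- socket (a point): Middle of the wrench's steel ring head, half-way up. The ring is 52 mm square outside and 26 mm high, with a square through hole of 38.4 mm; its sides are parallel to x and y of this point. x points along the unbent handle, z up. The handle pivots about a vertical knuckle pin 34 mm along x. In its stand the wrench's ring lies over a round post 12 mm high, so it must be lifted straight up by 15 mm or more first.
- handle (a joint): Bend of the handle at the knuckle, rad: 0 = straight (as found), growing as the handle is pushed on clockwise (seen from above) relative to the ring, stop at 0.30. It stays straight until the moment about the knuckle reaches 0.9 N m (about 8.5 N sideways at the grip point), then gives way suddenly, the moment needed falls to about 0.55 N m by the stop, and the handle stays bent. Beyond the stop the wrench is stiff again.
- nut_mid (a point): Middle of the shaker's square steel nut, 13 mm above the nut's foot; it coincides with the socket point when the wrench is fully seated. The nut is 36 mm square and 28 mm high, the top 3 mm tapered to 31 mm; its sides are parallel to x and y of this point. It stands, foot 95 mm above the bench, on a round boss of radius 26 mm, and the ring comes to rest on that boss. Clearance is 1.2 mm a side; the wrench fits at any of four yaws 90 degrees apart.
- nut (a joint): Angle of the nut on its thread, rad, growing clockwise seen from above (tightening). At the start it is only run down loosely, at an angle that varies; it turns against a moment that grows steadily as it is tightened (about 2 N m per rad) and stays where it is left. How far it must go is shown only by the wrench breaking over, typically after 0.1 to 0.6 rad of turning.
- shaker: White shaker, fixed: housing 200 x 200 mm, top 55 mm above the bench; on it an aluminium tube disc of radius 82 mm with a ring of ten white tube caps up to 84 mm above the bench, and the nut in the middle. A wrench let go on the nut stays there, its handle sagging by up to 0.15 rad. Origin: centre of the underside; x, y along its sides.
- stand: White plastic wrench stand, fixed, plate 300 x 70 x 10 mm, with a block under the wrench's ring and a notched post under the handle's end 215 mm away (its top is 60 mm above the bench). Origin: on the bench under the ring's middle, x towards the handle's end.
- rack: Bystander: pink tube rack 100 x 200 x 45 mm with white tubes, loose. Origin: centre of the underside.
- spray: Bystander: white spray bottle, 72 mm diameter, 171 mm high, loose. Origin: centre of the underside.
- jar: Bystander: white screw-top jar, 80 mm diameter, 100 mm high, loose. Origin: centre of the underside.

How it is judged:
On the way, in this order (a step that is already met when the one before it is completed fails the run):
1. the wrench's ring sits fully down over the nut, handle still straight, nut not yet tight (horizontal distance between socket and nut_mid below 0.006 m and z of socket in the frame of nut_mid below 0.005 m and value of joint handle below 0.08 rad and value of joint nut below 0.4 rad), for 0.2 s.
2. the handle breaks over with the ring on the nut and the nut tight (value of joint handle above 0.12 rad and value of joint nut above 0.4 rad and horizontal distance between socket and nut_mid below 0.006 m and z of socket in the frame of nut_mid below 0.009 m), for 0.1 s.
At the end, for the whole second after the job is handed in: The ring sits on the nut (within 6 mm sideways, 9 mm in height, tilted under 0.25 rad), the handle is left broken over (bend above 0.12 rad), the nut is tight but not over-tightened (nut joint 0.40 to 0.68 rad), and the wrench is at rest and released (all of step 2 and value of joint nut below 0.68 rad and angle between socket's own z axis and vertical below 0.25 rad and linear speed of wrench below 0.02 m/s); the robot touches nothing.
It fails at once if the ring is forced down on the nut (over 30 N before it is seated) (z of socket in the frame of nut_mid above 0.01 m and horizontal distance between socket and nut_mid below 0.04 m and contact force between wrench and shaker above 30 N).
It fails at once if the nut is over-tightened (value of joint nut above 0.68 rad).
It fails at once if a bystander is disturbed (moved more than 25 mm) (distance of any of rack, spray, jar from where it was at the start of the episode above 0.025 m).
It also fails if it takes over 58 s, if anything falls off the work surface, if the arm or the gripper's body presses on something with over 40 N, if the wrist force passes 120 N, or if a joint passes its speed limit or range.

### The arm

A 6-joint arm with a two-finger parallel gripper is mounted at the origin on the work surface. World frame = base frame: x ahead of the robot, y to its left, z up, the work surface at z = 0. Lengths are in m, angles in rad, forces in N, time in s.
With the tool pointing down it reaches from about 0.425 to 0.95 m from the base axis. Payload 3.5 kg.
Tool frame: the origin (TCP) lies midway between the tips of the shut fingers; the grasp point (between the pads) lies 19 mm behind it (ctrl.tcp_to_grasp is the distance from the TCP to the grasp point, in m); z points along the fingers, x is the direction in which the jaws open and shut, and the axes are right-handed (so a half turn about z gives the same grasp; the last joint's range is limited). The gripper opens to 85 mm and grips with 20 to 120 N. Pads are 22 mm wide; open, the fingers measure 114 mm over their backs; the gripper's body (76 mm by 85 mm) begins 54 mm behind the grasp point. The pads swing forward as they close: fully open they stand 13 mm farther back than shut.
Start: joints at [0.986, 0.286, 1.577, -0, 1.279, -0.15], TCP at [0.284, 0.612, 0.231] pointing down, gripper open.
Joint ranges: [-2.77, 2.77], [-0.9, 2.22], [0.21, 2.48], [-1.53, 4.67], [0.24, 2.81], [-2.84, 2.84]. Speed limits (rad/s): [2.79, 2.79, 3.14, 3.14, 3.14, 3.14].

### API

Orientations are given as a unit quaternion [x, y, z, w].
In Python, from plant import ctrl, cams, workorder, spotter gives the robot as it stands. The module is installed in compiled form; this text tells all that it offers.
- The arm moves only by the tool send_rows, never from a script. Its argument "motion" is one flat list of numbers, 5 for each row, row after row: the shift along the tool's x, y, z in cm, then the turn about the tool's z in rad, then the finger opening in cm, from 0 to 8.54. In form: [tx, ty, tz, spin, gripper, tx, ty, tz, spin, gripper, ...]. A call has 1 to 12 rows; each row shifts and turns the pose as measured when the row begins, along the tool's axes as they then stand; what a row does not reach is not made up. A row lasts 1/10 s, in which the tool goes at most 50 mm and 8.59 degrees, less where a joint would pass 70% of its speed; a pose out of reach is approached as far as the arm can. A call is refused whole if a number of a shift passes 5 or a number of a turn 0.15, either way. A call with a gripper value outside its range is refused whole. The fingers move at their own pace and stop on an object; "grip_force" is the grip in N (left out, the last holds). Time passes only in rows, so rows that do not move let the fingers close. It gives the time, the measured TCP pose, the force and the opening at its end, in the units of the state.
- ctrl.get_state(): the state, without advancing time (a new reading comes with each control period).
- cams.read_camera(name): name is "side" or "top" or "wrist"; returns (picture, depth): 420x560x3 uint8, red, green, blue; 420x560 float32, m along the optical axis (not along the pixel's ray), 0 where there is no reading.
- cams.camera_params(name): a dict with "fx", "fy", "cx", "cy" (pixels), "xyz" and "attitude" of the camera in the world; the wrist camera has in their place "mount" (4x4, takes a point from camera to tool coordinates, whose origin is the TCP and whose axes are the tool frame's). Camera axes: x right, y down, z forward; pixel columns grow to the right and rows downward; lengths in m; the calibration is good to about 2 mm. A picture is of the moment at which its call begins: read the wrist's pose just before it. camera_params takes no time and is no camera call.
- workorder.sign_off(): hands the job in, once; it reports no verdict.
Trained networks look in the newest picture that a camera, given by its name, has taken for a name from the list of things; names that differ only in an ending like _2 or _b are one class to them, and where a whole thing is asked for, a point or a joint stands for the part that bears it (a point fixed in the world has none). Each returns a list of dicts, best first, with "conf" (0 to 1); they miss things now and then, are a little off and sometimes report something else, mostly with a low value. They report only what shows in the picture. A call takes as long as a camera call.
- spotter.trace(target, camera): "mask" (420x560 bool, what is visible of it) and "bbox" ([left, top, width, height] in pixels, round what is visible of it).
The state is a dict: "time": time; "qpos": joint angles; "dq": joint speeds; "joint_efforts": joint torques, N m; "eef_pos": TCP position; "tcp_rot": TCP orientation; "contact_force": force on the tool from outside, world axes, zero at the start; "wrist_torque": the same for the moment, N m; "opening": opening from 0.0 (shut) to 1.0 (fully open).
Only numpy, scipy, OpenCV 4.12 (cv2) and the standard library are available. Lean on these libraries where they do the work, as an engineer would, in place of code of your own. Each camera call takes 0.05 s, during which the arm holds its last target.

## Working session

There is one attempt and no reset: what is moved stays moved. The work goes in short steps, Python scripts to look and compute and a tool call to move; the robot and the scene stay as the last step left them, time stands still between calls to the robot, and variables do not carry over. Pictures are saved under pics/ and viewed, and the job is handed in when it is done.

Besides the shell and the picture viewer there is one more tool, called after "Request:" as a command line: name --argument value ..., lists and objects as JSON in quotes. send_rows: Moves the arm, as the interface text tells. Its arguments: {"type":"object","properties":{"motion":{"type":"array","items":{"type":"number"}},"grip_force":{"type":"number"}},"required":["motion"]}

```bash
mkdir -p pics; ls
cat > h.py <<'E'
import numpy as np, cv2
from scipy.spatial.transform import Rotation as R
from plant import ctrl, cams, workorder, spotter
def snap(c,fn=None):
    s=ctrl.get_state(); im,d=cams.read_camera(c)
    if fn: cv2.imwrite('pics/'+fn,im[:,:,::-1])
    return s,im,d
def campose(c,s=None):
    p=cams.camera_params(c)
    if 'mount' in p:
        T=np.eye(4);T[:3,:3]=R.from_quat(s['tcp_rot']).as_matrix();T[:3,3]=s['eef_pos']
        return p,T@np.array(p['mount'])
    T=np.eye(4);a=np.array(p['attitude']);T[:3,:3]=a if a.shape==(3,3) else R.from_quat(a).as_matrix();T[:3,3]=p['xyz'];return p,T
def cloud(c,s,d):
    p,T=campose(c,s)
    v,u=np.mgrid[:d.shape[0],:d.shape[1]]
    P=np.stack([(u-p['cx'])/p['fx']*d,(v-p['cy'])/p['fy']*d,d],-1)
    W=P@T[:3,:3].T+T[:3,3]; W[d<=0]=np.nan; return W
def proj(c,s,X):
    p,T=campose(c,s); X=np.atleast_2d(X); q=(X-T[:3,3])@T[:3,:3]
    return np.c_[q[:,0]/q[:,2]*p['fx']+p['cx'],q[:,1]/q[:,2]*p['fy']+p['cy']]
E
python3 - <<'E'
from h import *
for c in ['top','side','wrist']:
    s,im,d=snap(c,c+'0.png'); p=cams.camera_params(c); print(c,p)
print(ctrl.get_state())
E
```

```text
pics
top {'fx': 505.8626173705394, 'fy': 505.8626173705394, 'cx': 281.6766829866244, 'cy': 210.85989260653926, 'xyz': array([0.46612616, 0.01458256, 1.77828717]), 'attitude': array([ 0.71387727, -0.6988038 ,  0.03576758, -0.02780604])}
side {'fx': 491.01873975466356, 'fy': 491.01873975466356, 'cx': 283.01667587996445, 'cy': 215.11450062141657, 'xyz': array([ 0.18345998, -1.03563565,  1.11634047]), 'attitude': array([ 0.89978324, -0.16717354,  0.07676025, -0.39566525])}
wrist {'fx': 347.6979355745825, 'fy': 347.6979355745825, 'cx': 281.1192445039618, 'cy': 212.95308980594004, 'mount': array([[ 9.99999782e-01, -5.61240608e-04, -3.46688056e-04,
         1.71543555e-03],
       [ 6.36377136e-04,  9.59172854e-01,  2.82819784e-01,
        -7.28077662e-02],
       [ 1.73803824e-04, -2.82819944e-01,  9.59173003e-01,
        -1.43140711e-01],
       [ 0.00000000e+00,  0.00000000e+00,  0.00000000e+00,
         1.00000000e+00]])}
{'time': 0.15, 'qpos': array([ 9.86015316e-01,  2.86987674e-01,  1.57786049e+00,  3.57875100e-06,
        1.27862509e+00, -1.50015537e-01]), 'dq': array([-0.00047098, -0.00224028, -0.00363727, -0.00106515, -0.00026368,
       -0.00073476]), 'joint_efforts': array([ 1.23664766e-03, -4.06605649e+01, -2.93141252e+01, -1.58809112e-04,
        3.99184428e-03, -2.04990691e-06]), 'eef_pos': array([0.28399723, 0.61176963, 0.23023723]), 'tcp_rot': array([ 8.42970162e-01,  5.37959499e-01, -8.60040844e-04,  3.80134799e-04]), 'contact_force': array([-0.68812433, -0.3452469 , -0.23952556]), 'wrist_torque': array([-0.02394578,  0.01047294, -0.0247801 ]), 'opening': 0.9991465034240513}
```

View pics/top0.png

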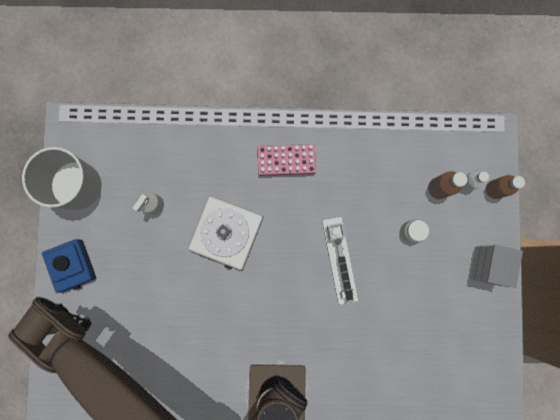

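View pics/side0.png

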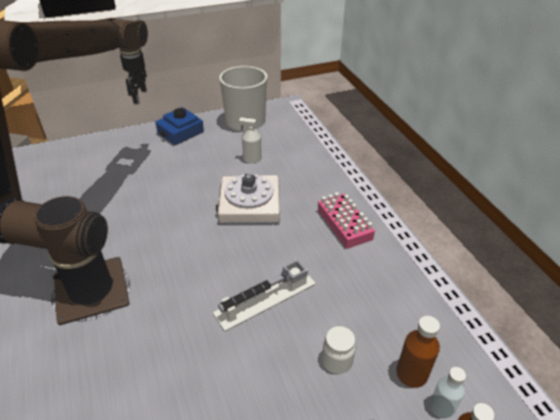

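View pics/wrist0.png

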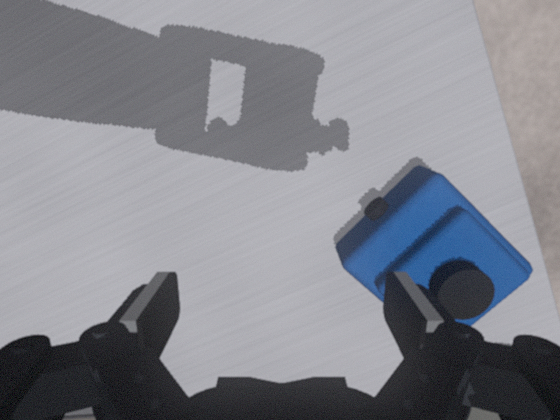

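The top view shows the shaker at about (225,235), with the nut at (223,232). The wrench ring is at about (335,232), and its handle runs toward the base to about (348,297). The rack is at (287,160), the jar at (417,232) and the spray at (148,203). Next I'll measure these.

Run:
```python
from h import *
for c in ['top','side']:
    s,im,d=snap(c); W=cloud(c,s,d)
    np.savez(c+'.npz',W=W,im=im)
    for t in ['grip','socket','nut','shaker','stand','rack','spray','jar','nut_mid']:
        try: r=spotter.trace(t,c)
        except Exception as e: print(t,e); continue
        for k in r[:2]:
            m=k['mask']; P=W[m]; P=P[~np.isnan(P[:,0])]
            print(c,t,round(k['conf'],2),k['bbox'],np.median(P,0).round(3),np.percentile(P,[2,98],0).round(3).tolist())
```

```text
top grip 0.87 [337.4, 242.9, 15.9, 56.9] [ 0.409 -0.219  0.066] [[0.329, -0.246, 0.007], [0.506, -0.196, 0.075]]
top socket 0.57 [328.1, 223.7, 25.4, 81.3] [ 0.449 -0.213  0.066] [[0.328, -0.245, 0.005], [0.579, -0.163, 0.078]]
top nut 0.6 [216.5, 227.6, 13.2, 10.0] [0.545 0.188 0.122] [[0.527, 0.169, 0.109], [0.565, 0.208, 0.131]]
top shaker 0.94 [187.9, 193.7, 74.0, 76.0] [0.543 0.185 0.066] [[0.438, 0.083, 0.044], [0.65, 0.291, 0.122]]
top stand 0.69 [321.4, 217.0, 39.2, 90.2] [ 0.47  -0.199  0.01 ] [[0.317, -0.262, 0.001], [0.602, -0.154, 0.068]]
top rack 0.63 [255.5, 145.6, 61.7, 28.0] [ 0.802 -0.016  0.046] [[0.753, -0.109, 0.019], [0.853, 0.078, 0.071]]
top spray 0.8 [134.2, 189.5, 34.7, 23.0] [0.632 0.435 0.115] [[0.607, 0.412, 0.017], [0.67, 0.475, 0.174]]
top spray 0.46 [337.5, 243.0, 17.1, 55.9] [ 0.412 -0.22   0.066] [[0.328, -0.241, 0.054], [0.506, -0.196, 0.075]]
top jar 0.95 [397.5, 215.6, 29.4, 25.5] [ 0.563 -0.446  0.096] [[0.529, -0.488, 0.009], [0.599, -0.419, 0.106]]
side grip 0.82 [220.8, 273.6, 61.6, 38.4] [ 0.403 -0.228  0.065] [[0.322, -0.251, 0.051], [0.504, 
[... 214 characters left out ...]
, [0.564, 0.197, 0.127]]
side shaker 0.68 [216.5, 172.0, 65.0, 52.8] [0.529 0.141 0.056] [[0.427, 0.066, 0.005], [0.641, 0.286, 0.121]]
side shaker 0.45 [220.8, 259.6, 88.1, 52.0] [ 0.461 -0.217  0.065] [[0.323, -0.25, 0.046], [0.579, -0.169, 0.074]]
side stand 0.59 [216.1, 267.9, 101.1, 61.1] [ 0.44  -0.226  0.01 ] [[0.312, -0.27, 0.001], [0.597, -0.184, 0.058]]
side rack 0.69 [315.8, 195.2, 58.3, 54.9] [ 0.79  -0.041  0.044] [[0.749, -0.12, 0.002], [0.849, 0.074, 0.068]]
side jar 0.79 [324.5, 328.9, 28.6, 46.2] [ 0.551 -0.479  0.078] [[0.522, -0.5, 0.001], [0.592, -0.431, 0.103]]
side nut_mid 0.58 [242.6, 175.6, 18.8, 12.3] [0.539 0.178 0.116] [[0.519, 0.163, 0.092], [0.564, 0.208, 0.127]]
```

```bash
cat >> h.py <<'E'
def ang(s):
    x=R.from_quat(s['tcp_rot']).as_matrix()[:,0]; return np.arctan2(x[1],x[0])
def plan(p,a,n,grip,s=None):
    s=s or ctrl.get_state(); p0=np.array(s['eef_pos']); a0=ang(s); Rm=R.from_quat(s['tcp_rot'])
    da=(a-a0+np.pi)%(2*np.pi)-np.pi
    print('at',p0.round(4),'a',round(a0,4),'F',s['contact_force'].round(2),'T',s['wrist_torque'].round(3),'open',round(s['opening'],3),'t',s['time'],'q',s['qpos'].round(2))
    rows=[]
    for i in range(n):
        st=(np.array(p)-p0)/n*100
        ai=a0+da*i/n
        X=np.array([np.cos(ai),np.sin(ai),0]);Y=np.array([np.sin(ai),-np.cos(ai),0])
        rows+=[round(float(st@X),2),round(float(st@Y),2),round(float(-st[2]),2),round(float(-da/n),3),grip]
    print(rows)
E
python3 - <<'E'
from h import *
plan([0.545,0.188,0.25],0.35,12,8.5)
E
```

```text
at [0.2843 0.6122 0.2313] a 1.136 F [-0.12  0.57 -0.77] T [ 0.049 -0.013 -0.024] open 0.996 t 1.15 q [ 0.99  0.29  1.58  0.    1.28 -0.15]
[-2.29, 3.46, -0.16, 0.066, 8.5, -2.06, 3.6, -0.16, 0.066, 8.5, -1.82, 3.73, -0.16, 0.066, 8.5, -1.57, 3.84, -0.16, 0.066, 8.5, -1.32, 3.93, -0.16, 0.066, 8.5, -1.06, 4.01, -0.16, 0.066, 8.5, -0.79, 4.07, -0.16, 0.066, 8.5, -0.52, 4.12, -0.16, 0.066, 8.5, -0.25, 4.14, -0.16, 0.066, 8.5, 0.02, 4.15, -0.16, 0.066, 8.5, 0.29, 4.14, -0.16, 0.066, 8.5, 0.56, 4.11, -0.16, 0.066, 8.5]
```

Request:
send_rows --motion '[-2.3,3.5,-0.16,0.066,8.5,-2.1,3.6,-0.16,0.066,8.5,-1.8,3.7,-0.16,0.066,8.5,-1.6,3.8,-0.16,0.066,8.5,-1.3,3.9,-0.16,0.066,8.5,-1.1,4.0,-0.16,0.066,8.5,-0.8,4.1,-0.16,0.066,8.5,-0.5,4.1,-0.16,0.066,8.5,-0.3,4.1,-0.16,0.066,8.5,0,4.15,-0.16,0.066,8.5,0.3,4.1,-0.16,0.066,8.5,0.6,4.1,-0.16,0.066,8.5]'

```text
time: 2.35
eef_pos: [0.5438, 0.1735, 0.2523]
tcp_rot: [0.987, 0.16, 0.003, -0.001]
contact_force: [-0.1, 0.1, 0.0]
opening: 0.993
```

Run:
```python
from h import *
plan([0.545,0.188,0.25],0.35,3,8.5)
```

```text
at [0.5438 0.1735 0.2523] a 0.3219 F [-0.08  0.11  0.03] T [ 0.015 -0.044 -0.015] open 0.993 t 2.35 q [ 0.13  0.04  1.82  0.    1.28 -0.19]
[0.19, -0.45, 0.08, -0.009, 8.5, 0.2, -0.44, 0.08, -0.009, 8.5, 0.2, -0.44, 0.08, -0.009, 8.5]
```

Request:
send_rows --motion '[0.3,-0.9,0,-0.01,8.5,0,0,0,0,8.5]'

```text
time: 2.55
eef_pos: [0.5466, 0.1781, 0.2529]
tcp_rot: [0.987, 0.161, 0.003, -0.001]
contact_force: [0.2, -0.3, 0.7]
opening: 0.998
```

Run:
```python
from h import *
s,im,d=snap('wrist','w1.png'); W=cloud('wrist',s,d); np.savez('w1.npz',W=W,im=im,d=d)
print(s['eef_pos'],ang(s),s['time'])
r=spotter.trace('nut','wrist')
for k in r[:2]:
    P=W[k['mask']]; print(k['conf'],k['bbox'],np.nanmedian(P,0))
    z=P[:,2]; 
    top=P[z>np.nanpercentile(z,98)-0.006]; q=top[:,:2].astype(np.float32); print(len(q),cv2.minAreaRect(q*1000), np.nanmedian(top[:,2]))
```

```text
[0.5465625  0.17813281 0.25288805] 0.3232485387695032 2.55
0.67 [248.6, 153.5, 61.7, 64.3] [0.54229722 0.19357663 0.12320612]
1623 ((543.3716430664062, 191.4251251220703), (34.56383514404297, 34.45515441894531), 54.812660217285156) 0.123538367296877
```

View pics/w1.png

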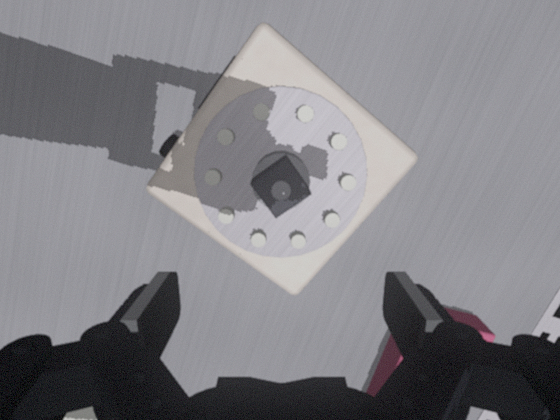

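Nut seen at pixel (281,187), with its sides at about -35° to world x. I'll take a closer view aligned with the handle yaw I plan to use (-35°, so tool angle a≈0.957). The ring will later be viewed from the same relative pose.

Run:
```python
from h import *
plan([0.543,0.192,0.20],0.957,5,8.5)
```

```text
at [0.5461 0.1786 0.2528] a 0.3248 F [-0.29  0.41  0.46] T [-0.002  0.009 -0.039] open 0.993 t 2.65 q [ 0.14  0.05  1.81  0.    1.28 -0.19]
[0.03, -0.27, 1.06, -0.126, 8.5, 0.06, -0.27, 1.06, -0.126, 8.5, 0.09, -0.26, 1.06, -0.126, 8.5, 0.13, -0.25, 1.06, -0.126, 8.5, 0.16, -0.23, 1.06, -0.126, 8.5]
```

Request:
send_rows --motion '[0,-0.3,1.1,-0.13,8.5,0.1,-0.3,1.1,-0.13,8.5,0.1,-0.3,1.1,-0.13,8.5,0.1,-0.3,1.1,-0.13,8.5,0.2,-0.3,1.0,-0.13,8.5,0,0,0,0,8.5]'

```text
time: 3.25
eef_pos: [0.5375, 0.202, 0.1975]
tcp_rot: [0.874, 0.486, 0.004, 0.001]
contact_force: [-0.0, 1.0, -0.3]
opening: 0.994
```

Run:
```python
from h import *
s,im,d=snap('wrist','w2.png'); W=cloud('wrist',s,d); np.savez('w2.npz',W=W,im=im,d=d,p=s['eef_pos'],r=s['tcp_rot'])
print(s['eef_pos'],s['tcp_rot'],ang(s),s['time'])
r=spotter.trace('nut','wrist')
for k in r[:1]:
    P=W[k['mask']]; print(k['conf'],k['bbox'],np.nanmedian(P,0))
m=(np.hypot(W[...,0]-.543,W[...,1]-.192)<.035)
z=W[...,2][m]; print(np.histogram(z,bins=np.arange(.08,.13,.003)))
for lo in (.119,.1215,.122,.117,.112):
    q=W[m&(W[...,2]>lo)][:,:2].astype(np.float32)*1000; print(lo,len(q),q.mean(0),cv2.minAreaRect(q))
c=im[100:300,180:380]; cv2.imwrite('pics/w2c.png',cv2.resize(c,None,fx=3,fy=3,interpolation=cv2.INTER_CUBIC)[:,:,::-1])
```

```text
[0.53751312 0.20203456 0.19748618] [8.74087283e-01 4.85755506e-01 3.52363610e-03 7.69966417e-04] 1.0144747160214382 3.25
0.66 [241.8, 203.5, 54.4, 63.4] [0.53906448 0.19376382 0.12307001]
(array([  46,   47,   56,   56,  310,  588,   49,   62,   63,   63,   62,
         71,   67,  404, 1849,  380]), array([0.08 , 0.083, 0.086, 0.089, 0.092, 0.095, 0.098, 0.101, 0.104,
       0.107, 0.11 , 0.113, 0.116, 0.119, 0.122, 0.125, 0.128]))
0.119 11410 [527.76294 202.36078] ((535.22900390625, 190.52980041503906), (55.390987396240234, 50.64299774169922), 42.48630905151367)
0.1215 11131 [527.51416 202.54497] ((534.9072875976562, 190.7464599609375), (54.86106491088867, 50.64389419555664), 41.57915496826172)
0.122 11006 [527.37164 202.64671] ((534.7740478515625, 190.89659118652344), (54.86106491088867, 50.242469787597656), 41.57915496826172)
0.117 11460 [527.7679  202.35945] ((535.22900390625, 190.52980041503906), (55.390987396240234, 50.64299774169922), 42.48630905151367)
0.112 11567 [527.7735  202.34944] ((535.22900390625, 190.52980041503906), (55.390987396240234, 50.64299774169922), 42.48630905151367)
```

View pics/w2c.png

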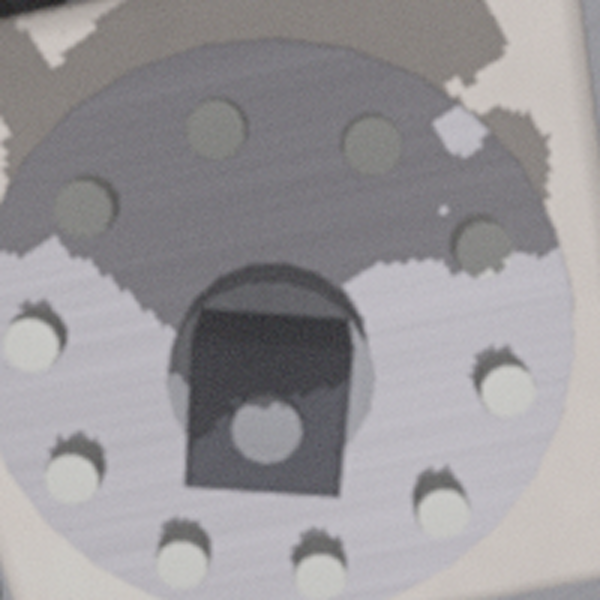

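```bash
cat > fit.py <<'E'
from h import *
from scipy.optimize import minimize
def sq(x,y,z,h,yaw):
    c,s=np.cos(yaw),np.sin(yaw); return [[x+c*u-s*v,y+s*u+c*v,z] for u,v in ((h,h),(-h,h),(-h,-h),(h,-h))]
def soft(c,s,P,sh,up=4):
    m=np.zeros((sh[0]*up//1,sh[1]*up),np.uint8)
    q=proj(c,s,np.array(P)); h=cv2.convexHull(((q+.5)*up-.5).round().astype(np.int32).reshape(-1,1,2))
    cv2.fillPoly(m,[h],255); return cv2.resize(m,(sh[1],sh[0]),interpolation=cv2.INTER_AREA)/255.
E
python3 - <<'E'
from fit import *
D=np.load('w2.npz'); W=D['W'];im=D['im']; s={'eef_pos':D['p'],'tcp_rot':D['r']}
c0=np.array([.5417,.1925])
z=W[...,2]; near=np.hypot(W[...,0]-c0[0],W[...,1]-c0[1])<.034
m=(near&(z>.099)&(z<.131)).astype(float)
print(m.sum()); m[280:]=0
top=W[near&(z>.1195)&(z<.131)]; print('top z',np.median(top[:,2]),cv2.minAreaRect((top[:,:2]*1000).astype(np.float32)),top.mean(0))
def model(p):
    return soft('wrist',s,sq(p[0],p[1],.099,.018,p[2])+sq(p[0],p[1],.120,.018,p[2])+sq(p[0],p[1],.123,.0155,p[2]),m.shape)
f=lambda p: np.abs(model(p)-m).sum()
best=min((minimize(f,[c0[0],c0[1],y],method='Nelder-Mead',options=dict(initial_simplex=[[c0[0],c0[1],y],[c0[0]+.004,c0[1],y],[c0[0],c0[1]+.004,y],[c0[0],c0[1],y+.1]])) for y in (-.7,-.6,-.5)),key=lambda r:r.fun)
print(best.x,np.degrees(best.x[2]),best.fun)
mm=model(best.x); o=im.copy(); e=cv2.Canny((mm*255).astype(np.uint8),50,150); o[e>0]=[255,0,0]
cv2.imwrite('pics/fit2.png',cv2.resize(o[180:300,200:340],None,fx=5,fy=5,interpolation=cv2.INTER_NEAREST)[:,:,::-1])
E
```

```text
3100.0
top z 0.12328716211859853 ((543.0870361328125, 191.2262420654297), (36.074073791503906, 36.71953201293945), 53.48522186279297) [0.54178981 0.1921404  0.12358404]
[ 0.54332912  0.19106951 -0.63360585] -36.30294091589528 71.21176470588236
```

View pics/fit2.png

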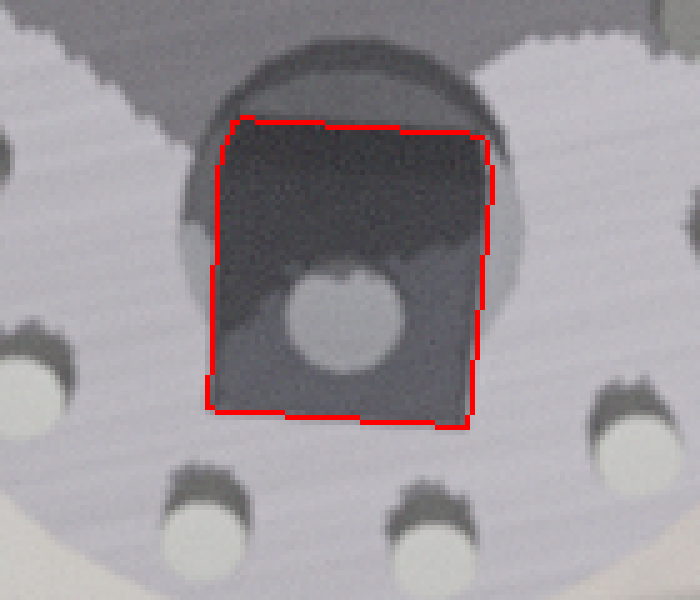

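The fit sits tightly on the nut outline: nut centre at (0.5433, 0.1911), yaw -36.3°. Next is the ring view.

Run:
```python
from h import *
plan([0.565,-0.19,0.17],-1.345,17,8.5)
```

```text
at [0.5388 0.2017 0.1993] a 1.0109 F [-0.11  0.52  0.2 ] T [ 0.016 -0.009 -0.04 ] open 0.996 t 3.35 q [ 0.18  0.09  1.86  0.    1.18 -0.83]
[-1.87, 1.35, 0.17, 0.139, 8.5, -1.67, 1.6, 0.17, 0.139, 8.5, -1.43, 1.81, 0.17, 0.139, 8.5, -1.16, 1.99, 0.17, 0.139, 8.5, -0.88, 2.14, 0.17, 0.139, 8.5, -0.57, 2.24, 0.17, 0.139, 8.5, -0.26, 2.29, 0.17, 0.139, 8.5, 0.06, 2.31, 0.17, 0.139, 8.5, 0.38, 2.28, 0.17, 0.139, 8.5, 0.69, 2.2, 0.17, 0.139, 8.5, 0.99, 2.09, 0.17, 0.139, 8.5, 1.27, 1.93, 0.17, 0.139, 8.5, 1.52, 1.74, 0.17, 0.139, 8.5, 1.75, 1.51, 0.17, 0.139, 8.5, 1.94, 1.26, 0.17, 0.139, 8.5, 2.09, 0.98, 0.17, 0.139, 8.5, 2.21, 0.68, 0.17, 0.139, 8.5]
```

Request:
send_rows --motion '[-1.9,1.4,0,0.14,8.5,-1.7,1.6,0,0.14,8.5,-1.4,1.8,0,0.14,8.5,-1.2,2.0,0,0.14,8.5,-0.9,2.1,0,0.14,8.5,-0.6,2.2,0,0.14,8.5,-0.3,2.3,0,0.14,8.5,0.1,2.3,0.1,0.14,8.5,0.4,2.3,0.3,0.14,8.5,0.7,2.2,0.3,0.14,8.5,1.0,2.1,0.3,0.14,8.5,1.3,1.9,0.3,0.14,8.5]'

```text
time: 4.55
eef_pos: [0.5504, -0.0813, 0.2007]
tcp_rot: [0.929, -0.369, 0.016, -0.006]
contact_force: [0.5, 0.5, 0.5]
opening: 0.993
```

Run:
```python
from h import *
plan([0.565,-0.19,0.155],-1.345,6,8.5)
```

```text
at [ 0.5504 -0.0813  0.2007] a -0.7554 F [0.5  0.47 0.47] T [-0.02  -0.017  0.046] open 0.993 t 4.55 q [-0.33  0.03  1.92  0.01  1.15  0.42]
[1.42, 1.15, 0.76, 0.098, 8.5, 1.53, 1.01, 0.76, 0.098, 8.5, 1.62, 0.85, 0.76, 0.098, 8.5, 1.69, 0.69, 0.76, 0.098, 8.5, 1.75, 0.52, 0.76, 0.098, 8.5, 1.8, 0.35, 0.76, 0.098, 8.5]
```

Request:
send_rows --motion '[1.4,1.2,0.8,0.1,8.5,1.5,1.0,0.8,0.1,8.5,1.6,0.9,0.8,0.1,8.5,1.7,0.7,0.8,0.1,8.5,1.8,0.5,0.8,0.1,8.5,1.8,0.4,0.8,0.1,8.5,0,0,0,0,8.5]'

```text
time: 5.25
eef_pos: [0.5674, -0.1991, 0.1609]
tcp_rot: [0.765, -0.644, 0.021, -0.012]
contact_force: [-0.3, 1.3, 0.6]
opening: 1.0
```

Run:
```python
from h import *
s,im,d=snap('wrist','w3.png'); W=cloud('wrist',s,d); np.savez('w3.npz',W=W,im=im,d=d,p=s['eef_pos'],r=s['tcp_rot'])
print(s['eef_pos'],s['tcp_rot'],R.from_quat(s['tcp_rot']).as_matrix()[:,2],ang(s),s['time'])
```

```text
[ 0.56738611 -0.1991446   0.16091318] [ 0.76462737 -0.64401534  0.02090656 -0.01233449] [ 0.04785866 -0.00806572 -0.99882155] -1.4003357520069686 5.25
```

View pics/w3.png

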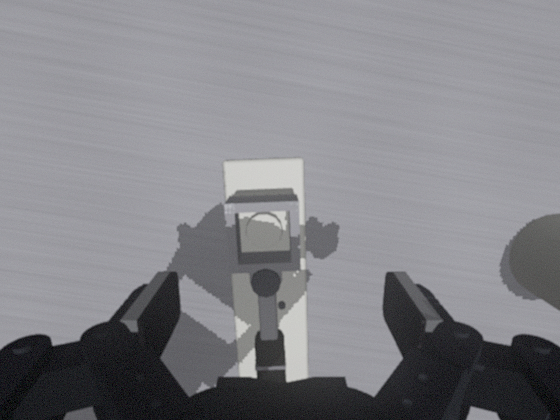

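```bash
cat > ringfit.py <<'E'
from fit import *
def ringfit(W,im,s,c0,yaw0,out=None,cam='wrist'):
    z=W[...,2]; rad=np.hypot(W[...,0]-c0[0],W[...,1]-c0[1]); near=rad<.045
    zz=z[near&(z>.03)&(z<.3)]; h,e=np.histogram(zz,bins=np.arange(.03,.3,.002)); zt=e[h.argmax()]; 
    t=zz[np.abs(zz-zt-.001)<.004]; zt=np.median(t)
    m=(near&(np.abs(z-zt)<.005)).astype(float)
    def model(p):
        A=soft(cam,s,sq(p[0],p[1],zt,.026,p[2]),m.shape); B=soft(cam,s,sq(p[0],p[1],zt,.0192,p[2]),m.shape); return A-B
    def f(p):
        u=(W[...,0]-p[0])*np.cos(p[2])+(W[...,1]-p[1])*np.sin(p[2])
        w=near&~(u>.020)
        return np.abs((model(p)-m)[w]).sum()
    b=min((minimize(f,[*c0,y],method='Nelder-Mead',options=dict(initial_simplex=[[*c0,y],[c0[0]+.005,c0[1],y],[c0[0],c0[1]+.005,y],[*c0,y+.08]])) for y in (yaw0-.08,yaw0,yaw0+.08)),key=lambda r:r.fun)
    print('ztop',zt,'xy',b.x[:2],'yaw',np.degrees(b.x[2]),'res',b.fun,m.sum())
    if out:
        o=im.copy(); e=cv2.Canny((model(b.x)*255).astype(np.uint8),50,150); o[e>0]=[255,0,0]; q=proj(cam,s,[*b.x[:2],zt])[0].astype(int)
        cv2.imwrite('pics/'+out,cv2.resize(o[max(q[1]-60,0):q[1]+80,max(q[0]-80,0):q[0]+80],None,fx=4,fy=4,interpolation=cv2.INTER_NEAREST)[:,:,::-1])
    return b.x,zt
E
python3 - <<'E'
from ringfit import *
D=np.load('w3.npz'); W=D['W'];im=D['im']; s={'eef_pos':D['p'],'tcp_rot':D['r']}
print(W[230,230],W[270,260])
x,zt=ringfit(W,im,s,np.array([.563,-.19]),np.radians(-167),'fit3.png')
# handle pts
m=(W[...,2]>.05)&(W[...,2]<.09)
v,u=np.nonzero(m[:376,240:290]); P=W[v,u+240]; 
print(len(P))
for X in [(-.075)]: pass
c,sn=np.cos(x[2]),np.sin(x[2]); U=(P[:,0]-x[0])*c+(P[:,1]-x[1])*sn; V=-(P[:,0]-x[0])*sn+(P[:,1]-x[1])*c
for a in np.arange(-.03,.14,.01):
    k=(U>a)&(U<a+.01)
    if k.sum()>5: print(round(a,2),k.sum(),np.median(P[k,2]).round(4),np.percentile(V[k],[3,97]).round(4))
plan([0.42,-0.22,0.12],-1.345,6,8.5)
E
```

```text
[ 0.55640556 -0.16385267  0.07064607] [ 0.53056137 -0.18945181  0.07240283]
ztop 0.2464863173912782 xy [ 0.55296577 -0.18509366] yaw -177.63254752355607 res 4662.027450980392 9747.0Traceback (most recent call last):
  File "<stdin>", line 4, in <module>
  File "ringfit.py", line 17, in ringfit
    cv2.imwrite('pics/'+out,cv2.resize(o[max(q[1]-60,0):q[1]+80,max(q[0]-80,0):q[0]+80],None,fx=4,fy=4,interpolation=cv2.INTER_NEAREST)[:,:,::-1])
                            ~~~~~~~~~~^^^^^^^^^^^^^^^^^^^^^^^^^^^^^^^^^^^^^^^^^^^^^^^^^^^^^^^^^^^^^^^^^^^^^^^^^^^^^^^^^^^^^^^^^^^^^^^^^
cv2.error: OpenCV(4.12.0) /io/opencv/modules/imgproc/src/resize.cpp:4208: error: (-215:Assertion failed) !ssize.empty() in function 'resize'
```

Gripper pixels in the height histogram broke the fit, so I'll restrict the height range.

```bash
sed -i "s/(z>.03)&(z<.3)\]/(z>zlo)\&(z<zhi)]/; s/cam='wrist'):/cam='wrist',zlo=.055,zhi=.085):/" ringfit.py
python3 - <<'E'
from ringfit import *
D=np.load('w3.npz'); W=D['W'];im=D['im']; s={'eef_pos':D['p'],'tcp_rot':D['r']}
x,zt=ringfit(W,im,s,np.array([.563,-.19]),np.radians(-167),'fit3.png')
m=(W[...,2]>.05)&(W[...,2]<.09)
v,u=np.nonzero(m[:376,200:320]); P=W[v,u+200]
c,sn=np.cos(x[2]),np.sin(x[2]); U=(P[:,0]-x[0])*c+(P[:,1]-x[1])*sn; V=-(P[:,0]-x[0])*sn+(P[:,1]-x[1])*c
for a in np.arange(-.03,.14,.01):
    k=(U>a)&(U<a+.01)
    if k.sum()>5: print(round(a,2),k.sum(),np.median(P[k,2]).round(4),np.percentile(V[k],[3,97]).round(4))
E
```

```text
ztop 0.07159409001733003 xy [ 0.55613782 -0.18783229] yaw -167.8396890388679 res 216.46666666666667 3116.0
-0.03 951 0.0708 [-0.0246  0.0244]
-0.02 571 0.0712 [-0.0251  0.0252]
-0.01 762 0.0581 [-0.0249  0.0247]
0.0 726 0.0581 [-0.0249  0.0245]
0.01 522 0.0705 [-0.0253  0.0249]
0.02 1175 0.0713 [-0.023   0.0225]
0.03 393 0.0745 [-0.0109  0.0105]
0.04 138 0.0743 [-0.0081  0.0071]
0.05 243 0.0654 [-0.0066  0.0116]
0.06 244 0.0654 [-0.0069  0.0124]
0.07 206 0.0654 [-0.0069  0.0063]
0.08 382 0.0656 [-0.0108  0.0104]
0.09 352 0.0683 [-0.0119  0.0109]
0.1 367 0.0685 [-0.0119  0.0113]
0.11 232 0.0685 [-0.0112  0.0108]
```

View pics/fit3.png

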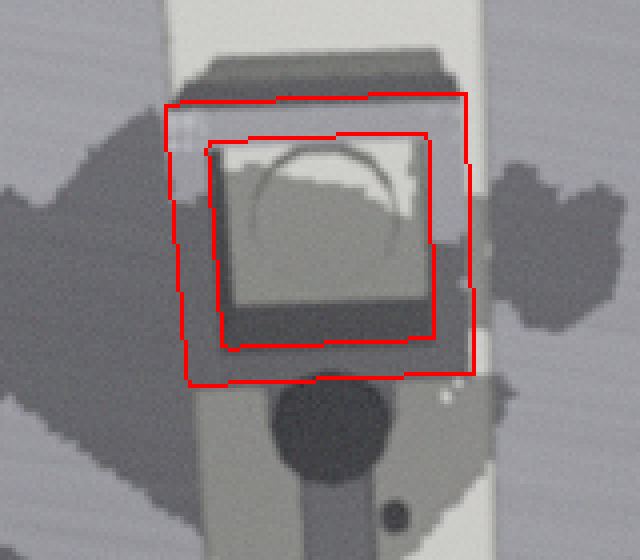

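```bash
sed -i "s/print('at'/print('zt',Rm.as_matrix()[:,2].round(4)); print('at'/" h.py
python3 - <<'E'
from h import *
plan([0.4193,-0.2173,0.12],-1.3586,6,8.5)
E
```

```text
zt [ 0.0488 -0.0079 -0.9988]
at [ 0.5677 -0.1983  0.1616] a -1.3979 F [ 0.72 -0.55  0.13] T [-0.024 -0.051 -0.011] open 0.995 t 5.3 q [-0.51  0.17  1.85  0.02  1.08  0.88]
[-0.11, 2.49, 0.69, -0.007, 8.5, -0.13, 2.49, 0.69, -0.007, 8.5, -0.15, 2.49, 0.69, -0.007, 8.5, -0.16, 2.49, 0.69, -0.007, 8.5, -0.18, 2.49, 0.69, -0.007, 8.5, -0.2, 2.49, 0.69, -0.007, 8.5]
```

Request:
send_rows --motion '[-0.1,2.5,0.6,-0.007,8.5,-0.1,2.5,0.6,-0.007,8.5,-0.15,2.5,0.6,-0.007,8.5,-0.15,2.5,0.6,-0.007,8.5,-0.2,2.5,0.6,-0.007,8.5,-0.2,2.5,0.6,-0.007,8.5,0,0,0,0,8.5]'

```text
time: 6.0
eef_pos: [0.4207, -0.215, 0.1242]
tcp_rot: [0.783, -0.622, 0.028, -0.014]
contact_force: [1.1, -0.1, 0.2]
opening: 0.992
```

Run:
```python
from h import *
plan([0.4193,-0.2173,0.12],-1.3586,2,8.5)
```

```text
zt [ 0.0604 -0.0127 -0.9981]
at [ 0.4207 -0.215   0.1242] a -1.3428 F [ 1.14 -0.15  0.21] T [ 0.03  -0.001  0.009] open 0.992 t 6.0 q [-0.7  -0.08  2.19  0.04  0.98  0.62]
[0.1, 0.1, 0.21, 0.008, 8.5, 0.1, 0.1, 0.21, 0.008, 8.5]
```

```bash
python3 - <<'E'
s=open('h.py').read()
s=s.replace("""        X=np.array([np.cos(ai),np.sin(ai),0]);Y=np.array([np.sin(ai),-np.cos(ai),0])
        rows+=[round(float(st@X),2),round(float(st@Y),2),round(float(-st[2]),2)""","""        M=Rm.as_matrix()@R.from_euler('z',-(ai-a0)).as_matrix(); L=M.T@st
        rows+=[round(float(L[0]),2),round(float(L[1]),2),round(float(L[2]),2)""")
open('h.py','w').write(s)
E
python3 - <<'E'
from h import *
plan([0.4193,-0.2173,0.08],-1.3586,3,8.5)
E
```

```text
zt [ 0.0604 -0.0127 -0.9981]
at [ 0.4207 -0.215   0.1242] a -1.3428 F [ 1.14 -0.15  0.21] T [ 0.03  -0.001  0.009] open 0.992 t 6.0 q [-0.7  -0.08  2.19  0.04  0.98  0.62]
[0.03, 0.15, 1.47, 0.005, 8.5, 0.03, 0.15, 1.47, 0.005, 8.5, 0.03, 0.15, 1.47, 0.005, 8.5]
```

Request:
send_rows --motion '[0,0.2,1.5,0.005,8.5,0,0.2,1.5,0.005,8.5,0,0.1,1.5,0.005,8.5,0,0,0,0,8.5]'

```text
time: 6.4
eef_pos: [0.4238, -0.2167, 0.0839]
tcp_rot: [0.779, -0.626, 0.034, -0.015]
contact_force: [-0.3, 0.9, 0.1]
opening: 0.997
```

Run:
```python
from h import *
plan([0.4193,-0.2173,0.05],-1.3586,3,8.5)
s,im,d=snap('wrist','w4.png'); W=cloud('wrist',s,d); np.savez('w4.npz',W=W,im=im,d=d,p=s['eef_pos'],r=s['tcp_rot'])
```

```text
zt [ 0.0712 -0.0193 -0.9973]
at [ 0.4238 -0.2167  0.0839] a -1.3556 F [-0.32  0.87  0.07] T [-0.018  0.036 -0.028] open 0.997 t 6.4 q [-0.7  -0.01  2.21  0.04  0.88  0.63]
[-0.05, 0.23, 1.12, 0.001, 8.5, -0.05, 0.23, 1.12, 0.001, 8.5, -0.05, 0.23, 1.12, 0.001, 8.5]
```

View pics/w4.png

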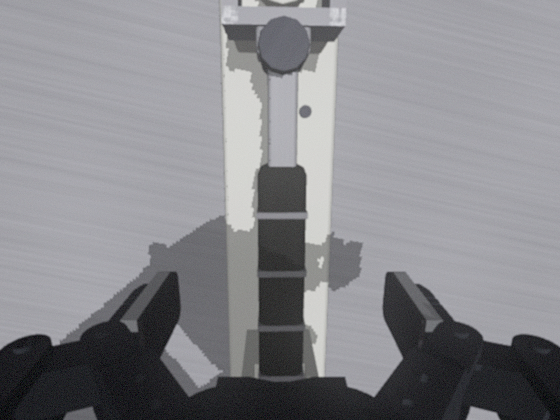

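Request:
send_rows --motion '[0,0,-2,0,8.5,0,0,-2,0,8.5,0,0,0,0,8.5]'

```text
time: 6.75
eef_pos: [0.4246, -0.2165, 0.1299]
tcp_rot: [0.78, -0.625, 0.038, -0.015]
contact_force: [-0.8, -0.0, 0.2]
opening: 0.994
```

Run:
```python
from h import *
s=ctrl.get_state();print(R.from_quat(s['tcp_rot']).as_matrix()[:,2],s['eef_pos'],s['qpos'].round(3))
```

```text
[ 0.07743195 -0.02332632 -0.99672472] [ 0.42463662 -0.21646157  0.12991219] [-0.702 -0.092  2.184  0.039  0.975  0.629]
```

Request:
send_rows --motion '[0,0,0,0,8.5,0,0,0,0,8.5,0,0,0,0,8.5]'

```text
time: 7.05
eef_pos: [0.4258, -0.2163, 0.1308]
tcp_rot: [0.78, -0.624, 0.039, -0.015]
contact_force: [-0.3, 0.8, -0.2]
opening: 0.997
```

Run:
```python
from h import *
s=ctrl.get_state();print(R.from_quat(s['tcp_rot']).as_matrix()[:,2],s['eef_pos'],s['qpos'].round(4),s['qpos'][[1,2,4]].sum())
```

```text
[ 0.07976307 -0.02483944 -0.99650432] [ 0.42576275 -0.21634205  0.13079771] [-0.7004 -0.0925  2.1829  0.0392  0.9744  0.629 ] 3.0648360265221837
```

Request:
send_rows --motion '[0,0,0,0,8.5,0,0,0,0,8.5,0,0,0,0,8.5,0,0,0,0,8.5]'

```text
time: 7.45
eef_pos: [0.4248, -0.2156, 0.1286]
tcp_rot: [0.78, -0.625, 0.037, -0.015]
contact_force: [-0.4, 0.3, 0.6]
opening: 0.994
```

Run:
```python
from h import *
s=ctrl.get_state();print(R.from_quat(s['tcp_rot']).as_matrix()[:,2],s['eef_pos'],s['qpos'].round(4),s['qpos'][[1,2,4]].sum(),s['dq'].round(4))
```

```text
[ 0.07648184 -0.02206842 -0.99682672] [ 0.4247601  -0.2155621   0.12855387] [-0.7005 -0.0897  2.1849  0.0392  0.974   0.629 ] 3.0691493843615447 [-0.0017  0.0033  0.0028 -0.0008  0.0009 -0.    ]
```

Request:
send_rows --motion '[0,-3,0,0,8.5,0,-3,0,0,8.5,0,-3,0,0,8.5,0,0,0,0,8.5]'

```text
time: 7.85
eef_pos: [0.5143, -0.1956, 0.134]
tcp_rot: [0.779, -0.626, 0.036, -0.015]
contact_force: [-0.6, 0.4, 0.4]
opening: 0.994
```

```bash
cat > st.py <<'E'
from h import *
s=ctrl.get_state();M=R.from_quat(s['tcp_rot']).as_matrix();print('zt',M[:,2].round(4),'tilt along toolx,y of up:',M[2].round(4),s['eef_pos'].round(4),'a',ang(s).round(4),s['qpos'].round(4),s['qpos'][[1,2,4]].sum().round(4),'F',s['contact_force'].round(2),'T',s['wrist_torque'].round(3),s['time'])
E
python3 st.py
```

```text
zt [ 0.0754 -0.0218 -0.9969] tilt along toolx,y of up: [ 0.0376 -0.0689 -0.9969] [ 0.5143 -0.1956  0.134 ] a -1.3546 [-0.5577  0.0739  2.0111  0.0258  0.9811  0.7821] 3.0661 F [-0.55  0.36  0.37] T [0.01  0.068 0.013] 7.85
```

Request:
send_rows --motion '[0,0,0,-0.14,8.5,0,0,0,-0.14,8.5,0,0,0,-0.14,8.5,0,0,0,-0.14,8.5]'

```text
time: 8.25
eef_pos: [0.5122, -0.1951, 0.1322]
tcp_rot: [0.926, -0.375, 0.037, -0.004]
contact_force: [-0.4, 0.3, 0.5]
opening: 0.996
```

```bash
python3 st.py
```

```text
zt [ 0.0707 -0.02   -0.9973] tilt along toolx,y of up: [ 0.0647 -0.0349 -0.9973] [ 0.5122 -0.1951  0.1322] a -0.7715 [-0.5586  0.0742  2.0144  0.0247  0.9825  0.1988] 3.0711 F [-0.39  0.33  0.49] T [-0.024 -0.012 -0.015] 8.25
```

Request:
send_rows --motion '[0,0,0,0.14,8.5,0,0,0,0.14,8.5,0,0,0,0.14,8.5,0,0,0,0.14,8.5]'

```text
time: 8.65
eef_pos: [0.5082, -0.1953, 0.1305]
tcp_rot: [0.781, -0.623, 0.032, -0.013]
contact_force: [-0.5, -0.5, 0.7]
opening: 0.998
```

```bash
python3 st.py
```

```text
zt [ 0.0661 -0.0184 -0.9976] tilt along toolx,y of up: [ 0.0326 -0.0604 -0.9976] [ 0.5082 -0.1953  0.1305] a -1.3483 [-0.5624  0.0711  2.021   0.0236  0.9838  0.7725] 3.0759 F [-0.47 -0.46  0.68] T [ 0.009  0.008 -0.016] 8.65
```

Request:
send_rows --motion '[0,0,0,0,8.5,0,0,0,0,8.5,0,0,0,0,8.5,0,0,0,0,8.5,0,0,0,0,8.5,0,0,0,0,8.5,0,0,0,0,8.5,0,0,0,0,8.5]'

```text
time: 9.45
eef_pos: [0.506, -0.1954, 0.1296]
tcp_rot: [0.783, -0.621, 0.03, -0.013]
contact_force: [-0.1, 0.6, -0.1]
opening: 0.995
```

```bash
python3 st.py
```

```text
zt [ 0.0637 -0.0176 -0.9978] tilt along toolx,y of up: [ 0.0317 -0.058  -0.9978] [ 0.506  -0.1954  0.1296] a -1.3407 [-0.5646  0.0693  2.0247  0.0231  0.9844  0.763 ] 3.0784 F [-0.11  0.57 -0.08] T [-0.083  0.008 -0.034] 9.45
```

Run:
```python
from h import *
plan([0.4205,-0.2176,0.085],-1.3586,4,8.5)
```

```text
zt [ 0.0637 -0.0176 -0.9978]
at [ 0.506  -0.1954  0.1296] a -1.3407 F [-0.11  0.57 -0.08] T [-0.083  0.008 -0.034] open 0.995 t 9.45 q [-0.56  0.07  2.02  0.02  0.98  0.76]
[0.02, 2.27, 0.99, 0.004, 8.5, 0.03, 2.27, 0.99, 0.004, 8.5, 0.04, 2.27, 0.99, 0.004, 8.5, 0.05, 2.27, 0.99, 0.004, 8.5]
```

Request:
send_rows --motion '[0,2.3,1,0.004,8.5,0,2.3,1,0.004,8.5,0,2.3,1,0.004,8.5,0.1,2.3,1,0.004,8.5,0,0,0,0,8.5]'

```text
time: 9.95
eef_pos: [0.4184, -0.2185, 0.0839]
tcp_rot: [0.779, -0.626, 0.032, -0.013]
contact_force: [0.0, -0.8, -0.4]
opening: 0.993
```

Run:
```python
from h import *
plan([0.4205,-0.2176,0.037],-1.3586,4,8.5)
```

```text
zt [ 0.0669 -0.0192 -0.9976]
at [ 0.4184 -0.2185  0.0839] a -1.3543 F [ 0.02 -0.83 -0.43] T [0.011 0.079 0.041] open 0.993 t 9.95 q [-0.71 -0.02  2.21  0.04  0.89  0.62]
[-0.05, 0.01, 1.17, 0.001, 8.5, -0.05, 0.01, 1.17, 0.001, 8.5, -0.05, 0.01, 1.17, 0.001, 8.5, -0.05, 0.01, 1.17, 0.001, 8.5]
```

Request:
send_rows --motion '[-0.1,0,1.2,0,8.5,-0.05,0,1.2,0,8.5,0,0,1.2,0,8.5,0,0,1.1,0,8.5,0,0,0,0,6]'

```text
time: 10.45
eef_pos: [0.4247, -0.2184, 0.0345]
tcp_rot: [0.78, -0.625, 0.034, -0.014]
contact_force: [0.3, -0.6, 0.5]
opening: 0.85
```

Run:
```python
from h import *
plan([0.4205,-0.2176,0.037],-1.3586,1,6)
s,im,d=snap('wrist','w5.png'); W=cloud('wrist',s,d)
```

```text
zt [ 0.0703 -0.0211 -0.9973]
at [ 0.4247 -0.2184  0.0345] a -1.3532 F [ 0.34 -0.64  0.5 ] T [0.009 0.006 0.04 ] open 0.85 t 10.45 q [-0.7   0.08  2.22  0.04  0.77  0.62]
[-0.16, 0.37, -0.28, 0.005, 6]
```

View pics/w5.png

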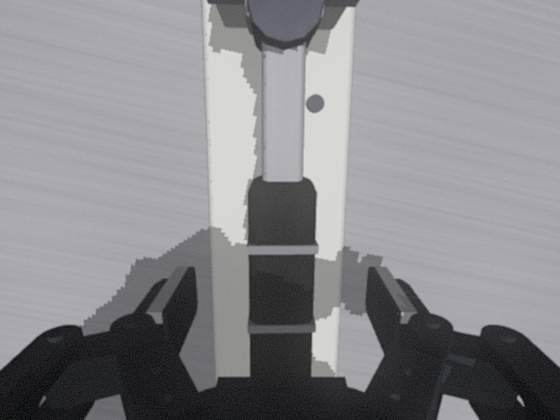

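Request:
send_rows --motion '[-0.1,0.35,-0.25,0.005,5,0,0,0,0,3,0,0,0,0,1.5,0,0,0,0,1.5,0,0,0,0,1.5,0,0,0,0,1.5]' --grip_force 35

```text
time: 11.1
eef_pos: [0.4216, -0.2185, 0.0385]
tcp_rot: [0.778, -0.627, 0.035, -0.014]
contact_force: [1.0, -0.3, -1.6]
opening: 0.274
```

```bash
python3 st.py; python3 -c "
from h import *
print(ctrl.get_state()['opening'])"
```

```text
zt [ 0.0728 -0.0224 -0.9971] tilt along toolx,y of up: [ 0.0373 -0.0664 -0.9971] [ 0.4216 -0.2185  0.0385] a -1.3589 [-0.7086  0.0681  2.228   0.0433  0.7759  0.6192] 3.0721 F [ 1.   -0.27 -1.65] T [0.095 0.022 0.003] 11.1
0.27385281969753567
```

Request:
send_rows --motion '[0,0,-1,0,1.5,0,0,-1.5,0,1.5,0,0,-2,0,1.5,0,0,-2,0,1.5,0,0,-2,0,1.5,0,0,-2,0,1.5,0,0,-1.5,0,1.5,0,0,0,0,1.5]'

```text
time: 11.9
eef_pos: [0.4069, -0.2123, 0.1606]
tcp_rot: [0.779, -0.626, 0.027, -0.012]
contact_force: [-0.3, -0.1, -3.1]
opening: 0.276
```

```bash
cat > ring.py <<'E'
from h import *
# grasp record
Tg=np.eye(4); 
import json,os
if not os.path.exists('grasp.json'):
    pass
def Tm(p,Rm): T=np.eye(4);T[:3,:3]=Rm;T[:3,3]=p;return T
Mg=None
def ringT():
    g=json.load(open('grasp.json')); s=ctrl.get_state()
    return Tm(s['eef_pos'],R.from_quat(s['tcp_rot']).as_matrix())@np.array(g),s
def show():
    T,s=ringT(); print('ring pred',T[:3,3].round(4),'yaw',np.degrees(np.arctan2(T[1,0],T[0,0])).round(2),'pitch(z of x)',T[2,0].round(4),'roll(z of y)',T[2,1].round(4)); return T,s
E
python3 - <<'E'
from ring import *
zt=np.array([.0728,-.0224,-.9971]);
# exact rotation at grasp from a and zt
a=-1.3589; 
y=np.cross(zt,[np.cos(a),np.sin(a),0]); y/=np.linalg.norm(y); x=np.cross(y,zt)
G=Tm([.4216,-.2185,.0385],np.c_[x,y,zt]); print(np.c_[x,y,zt].round(3))
ringW=Tm([.5561,-.1878,.058],R.from_euler('z',-167.84,degrees=True).as_matrix())
json.dump((np.linalg.inv(G)@ringW).tolist(),open('grasp.json','w'))
show()
s,im,d=snap('side','s6.png'); W=cloud('side',s,d)
E
python3 st.py
```

```text
[[ 0.208 -0.975  0.073]
 [-0.977 -0.21  -0.022]
 [ 0.037 -0.067 -0.997]]
ring pred [ 0.5415 -0.181   0.1782] yaw -167.51 pitch(z of x) 0.0135 roll(z of y) -0.0099
zt [ 0.056  -0.0138 -0.9983] tilt along toolx,y of up: [ 0.0255 -0.0518 -0.9983] [ 0.4064 -0.2118  0.1593] a -1.3552 [-0.7173 -0.1657  2.1894  0.0302  1.0666  0.6233] 3.0904 F [-0.58  0.56 -3.82] T [-0.003  0.203 -0.008] 11.95
```

View pics/s6.png

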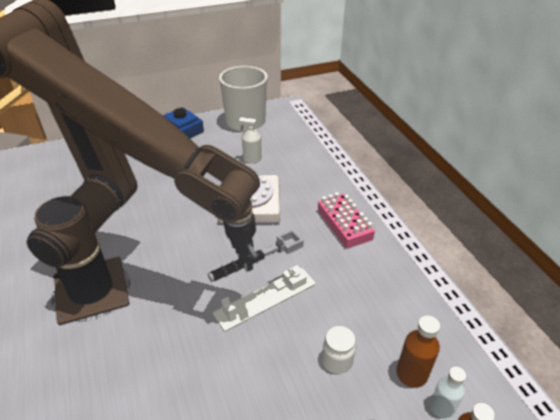

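Run:
```python
from h import *
plan([.475,-.07,.166],-1.0,6,1.5)
```

```text
zt [ 0.056  -0.0138 -0.9983]
at [ 0.4064 -0.2118  0.1593] a -1.3552 F [-0.58  0.56 -3.82] T [-0.003  0.203 -0.008] open 0.276 t 11.95 q [-0.72 -0.17  2.19  0.03  1.07  0.62]
[-2.06, -1.63, -0.08, -0.059, 1.5, -1.96, -1.75, -0.08, -0.059, 1.5, -1.85, -1.86, -0.08, -0.059, 1.5, -1.74, -1.97, -0.08, -0.059, 1.5, -1.62, -2.07, -0.08, -0.059, 1.5, -1.5, -2.16, -0.08, -0.059, 1.5]
```

Request:
send_rows --motion '[-2.1,-1.6,-0.1,-0.06,1.5,-2.0,-1.75,-0.1,-0.06,1.5,-1.85,-1.85,-0.1,-0.06,1.5,-1.75,-2.0,-0.1,-0.06,1.5,-1.6,-2.1,-0.1,-0.06,1.5,-1.5,-2.2,-0.1,-0.06,1.5]'

```text
time: 12.55
eef_pos: [0.4698, -0.064, 0.1583]
tcp_rot: [0.881, -0.474, 0.02, -0.005]
contact_force: [0.4, 0.4, -4.1]
opening: 0.275
```

```bash
cat >> ring.py <<'E'
def planring(p,yaw,n,grip):
    """straight tool move bringing predicted ring to p,yaw"""
    T,s=show(); y=np.arctan2(T[1,0],T[0,0]); da=(yaw-y+np.pi)%(2*np.pi)-np.pi
    o=T[:3,3]-s['eef_pos']; Rz=R.from_euler('z',da).as_matrix()
    plan(np.array(p)-Rz@o if False else np.array(p)-Rz@o,ang(s)+da,n,grip,s)
E
python3 - <<'E'
from ring import *
planring([.5433,.1911,.165],np.radians(-126.3),6,1.5)
E
```

```text
ring pred [0.5845 0.0138 0.1725] yaw -146.47 pitch(z of x) 0.0383 roll(z of y) -0.0076
zt [ 0.0399 -0.0091 -0.9992]
at [ 0.4698 -0.064   0.1583] a -0.9873 F [ 0.36  0.37 -4.11] T [-0.057  0.172 -0.007] open 0.275 t 12.55 q [-0.35 -0.11  2.15  0.01  1.07  0.63]
[-2.05, -1.2, 0.1, -0.059, 1.5, -1.98, -1.32, 0.1, -0.059, 1.5, -1.9, -1.44, 0.1, -0.059, 1.5, -1.81, -1.54, 0.1, -0.059, 1.5, -1.72, -1.65, 0.1, -0.059, 1.5, -1.62, -1.75, 0.1, -0.059, 1.5]
```

Request:
send_rows --motion '[-2.05,-1.2,0,-0.06,1.5,-2.0,-1.3,0,-0.06,1.5,-1.9,-1.45,0,-0.06,1.5,-1.8,-1.55,0,-0.06,1.5,-1.7,-1.65,0,-0.06,1.5,-1.6,-1.75,0,-0.06,1.5,0,0,0,0,1.5]'

```text
time: 13.25
eef_pos: [0.4528, 0.0872, 0.1448]
tcp_rot: [0.954, -0.298, 0.009, 0.001]
contact_force: [0.5, -1.1, -3.9]
opening: 0.274
```

Run:
```python
from ring import *
planring([.5433,.1911,.165],np.radians(-126.3),2,1.5)
s,im,d=snap('top','t7.png'); W=cloud('top',s,d); np.savez('t7.npz',W=W,im=im)
cv2.imwrite('pics/t7c.png',cv2.resize(im[190:280,180:300],None,fx=6,fy=6,interpolation=cv2.INTER_CUBIC)[:,:,::-1])
s,im,d=snap('side','s7.png'); W=cloud('side',s,d); np.savez('s7.npz',W=W,im=im)
cv2.imwrite('pics/s7c.png',cv2.resize(im[130:250,190:320],None,fx=5,fy=5,interpolation=cv2.INTER_CUBIC)[:,:,::-1])
```

```text
ring pred [0.5306 0.2022 0.1557] yaw -124.64 pitch(z of x) 0.0622 roll(z of y) -0.0193
zt [ 0.0172 -0.0066 -0.9998]
at [0.4528 0.0872 0.1448] a -0.6063 F [ 0.49 -1.08 -3.89] T [-0.093  0.119  0.082] open 0.274 t 13.25 q [-0.03 -0.11  2.17 -0.01  1.07  0.58]
[0.64, 0.09, -0.46, 0.014, 1.5, 0.65, 0.08, -0.46, 0.014, 1.5]
```

View pics/t7c.png

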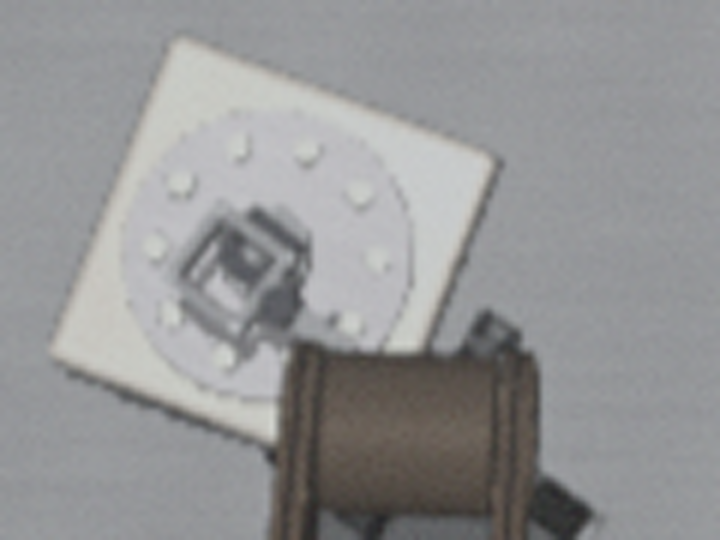

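View pics/s7c.png

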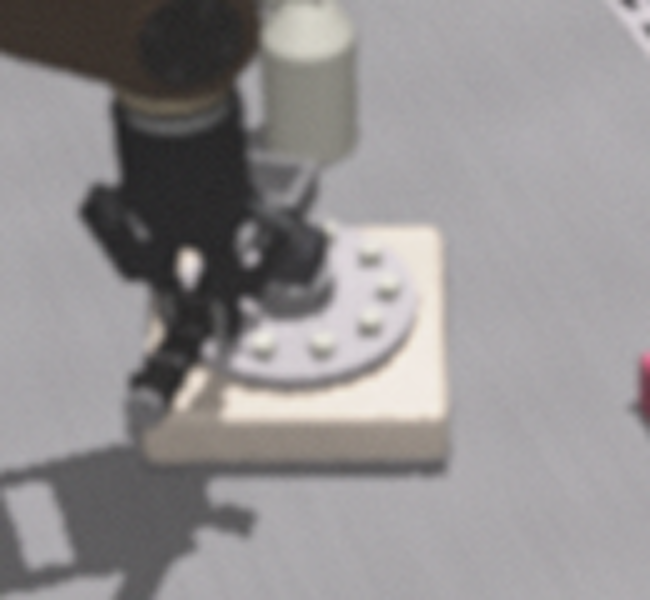

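Run:
```python
from ring import *
planring([.5433,.1911,.152],np.radians(-126.3),2,1.5)
```

```text
ring pred [0.5315 0.2002 0.1558] yaw -124.81 pitch(z of x) 0.0628 roll(z of y) -0.0181
zt [ 0.0178 -0.0079 -0.9998]
at [0.4533 0.0854 0.145 ] a -0.6092 F [ 0.42  1.34 -3.85] T [-0.106  0.115 -0.016] open 0.272 t 13.35 q [-0.03 -0.11  2.17 -0.01  1.07  0.58]
[0.56, 0.03, 0.2, 0.013, 1.5, 0.56, 0.03, 0.2, 0.013, 1.5]
```

Request:
send_rows --motion '[0.55,0,0.1,0.013,1.5,0.55,0,0.1,0.013,1.5,0,0,0,0,1.5]'

```text
time: 13.65
eef_pos: [0.4629, 0.0764, 0.1421]
tcp_rot: [0.949, -0.315, 0.009, 0.002]
contact_force: [0.3, -0.9, -4.2]
opening: 0.272
```

Run:
```python
from ring import *
planring([.5433,.1911,.152],np.radians(-126.3),1,1.5)
s,im,d=snap('top','t8.png'); W=cloud('top',s,d); np.savez('t8.npz',W=W,im=im)
cv2.imwrite('pics/t8c.png',cv2.resize(im[210:255,200:260],None,fx=12,fy=12,interpolation=cv2.INTER_CUBIC)[:,:,::-1])
from ringfit import *
x,zt=ringfit(W,im,s,np.array([.5433,.1911]),np.radians(-126.3),'fit8.png',cam='top',zlo=.14,zhi=.19)
# nut in initial top view
D=np.load('top.npz'); W=D['W'];c0=np.array([.5433,.1911]); z=W[...,2]; near=np.hypot(W[...,0]-c0[0],W[...,1]-c0[1])<.034
m=(near&(z>.108)&(z<.14)).astype(float); print(m.sum(),W[m>0].mean(0))
f=lambda p: np.abs(soft('top',None,sq(p[0],p[1],.107,.018,-.6336)+sq(p[0],p[1],.120,.018,-.6336)+sq(p[0],p[1],.123,.0155,-.6336),m.shape,8)-m).sum()
b=minimize(f,c0,method='Nelder-Mead',options=dict(initial_simplex=[c0,c0+[.004,0],c0+[0,.004]])); print('nut by top',b.x,b.fun)
```

```text
ring pred [0.5447 0.1886 0.1528] yaw -126.63 pitch(z of x) 0.0638 roll(z of y) -0.0185
zt [ 0.0166 -0.0091 -0.9998]
at [0.4629 0.0764 0.1421] a -0.641 F [ 0.3  -0.94 -4.19] T [-0.156  0.113  0.002] open 0.272 t 13.65 q [-0.05 -0.09  2.16 -0.01  1.06  0.6 ]
[-0.18, -0.11, 0.07, -0.006, 1.5]
ztop 0.16284203680226572 xy [0.54801812 0.18719646] yaw -125.47834785231218 res 32.976470588235294 122.0
126.0 [0.54524504 0.18878037 0.12229543]
nut by top [0.54575792 0.18972764] 12.094117647058823
```

View pics/t8c.png

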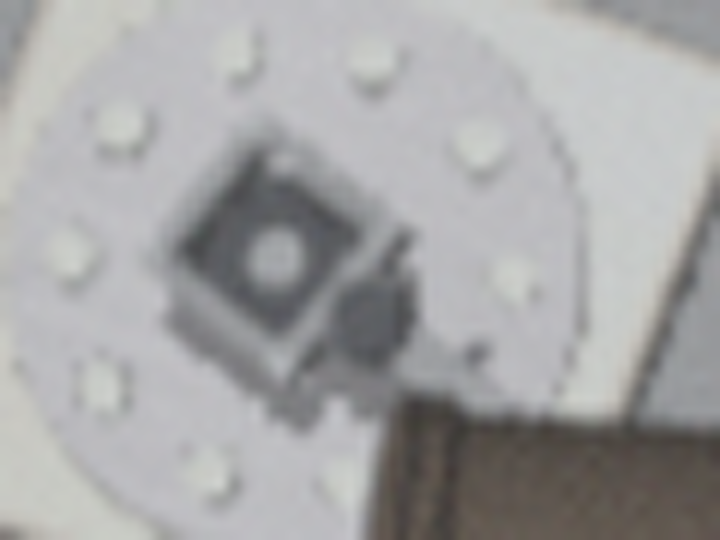

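View pics/fit8.png

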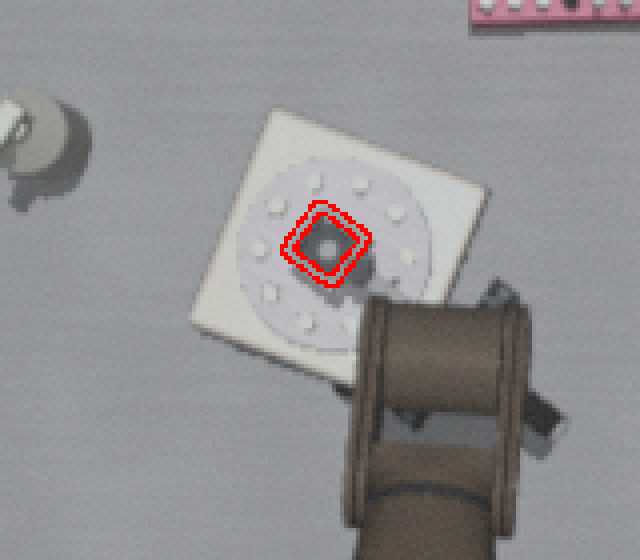

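Request:
send_rows --motion '[-0.25,-0.1,0.5,0,1.5,0,0,0.4,0,1.5,0,0,0,0,1.5]' --grip_force 25

```text
time: 14.0
eef_pos: [0.4614, 0.0779, 0.1322]
tcp_rot: [0.949, -0.316, 0.009, 0.002]
contact_force: [-0.4, 0.2, -4.3]
opening: 0.276
```

```bash
cat > chk.py <<'E'
from ring import *
import sys
planring([.5433,.1911,float(sys.argv[1])],np.radians(-126.3),1,1.5)
s,im,d=snap('top'); W=cloud('top',s,d)
from ringfit import *
x,zt=ringfit(W,im,s,np.array([.546,.190]),np.radians(-126.3),None,cam='top',zlo=.105,zhi=.19)
print('rel top',x[0]-.5458,x[1]-.1897)
E
python3 chk.py .14
```

```text
ring pred [0.5435 0.19   0.1429] yaw -126.74 pitch(z of x) 0.0641 roll(z of y) -0.0192
zt [ 0.0159 -0.0089 -0.9998]
at [0.4614 0.0779 0.1322] a -0.643 F [-0.38  0.25 -4.33] T [-0.128  0.121  0.009] open 0.276 t 14.0 q [-0.05 -0.08  2.16 -0.01  1.04  0.6 ]
[0.02, -0.08, 0.29, -0.008, 1.5]
ztop 0.1549264248169594 xy [0.546488   0.18804288] yaw -127.58918727528862 res 38.91764705882353 111.0
rel top 0.0006880049591693194 -0.0016571186583718978
```

Request:
send_rows --motion '[-0.1,-0.08,0.3,-0.008,1.5,0,0,0.3,0,1.5,0,0,0,0,1.5]'

```text
time: 14.35
eef_pos: [0.4612, 0.0795, 0.1261]
tcp_rot: [0.95, -0.312, 0.009, 0.002]
contact_force: [-0.2, 1.1, -5.0]
opening: 0.273
```

```bash
python3 chk.py .135
```

```text
ring pred [0.5422 0.1923 0.1368] yaw -126.22 pitch(z of x) 0.0639 roll(z of y) -0.0187
zt [ 0.0165 -0.0088 -0.9998]
at [0.4612 0.0795 0.1261] a -0.6337 F [-0.17  1.09 -5.  ] T [-0.09   0.121 -0.021] open 0.273 t 14.35 q [-0.04 -0.07  2.17 -0.01  1.02  0.6 ]
[0.13, 0.04, 0.18, 0.001, 1.5]
ztop 0.12308142725294957 xy [0.61968313 0.16220165] yaw -162.09217831311065 res 0.0 98.0
rel top 0.07388312757201942 -0.02749835390946523
```

Request:
send_rows --motion '[0.1,0.03,0.3,0,1.5,0,0,0.3,0,1.5,0,0,0,0,1.5]'

```text
time: 14.7
eef_pos: [0.4623, 0.0786, 0.12]
tcp_rot: [0.95, -0.311, 0.01, 0.002]
contact_force: [-0.2, -0.4, -2.8]
opening: 0.278
```

```bash
sed -i 's/zlo=.105/zlo=.132/' chk.py; python3 chk.py .125
```

```text
ring pred [0.5433 0.1914 0.1308] yaw -126.21 pitch(z of x) 0.0634 roll(z of y) -0.018
zt [ 0.0173 -0.0089 -0.9998]
at [0.4623 0.0786 0.12  ] a -0.6336 F [-0.19 -0.36 -2.82] T [-0.135  0.135 -0.036] open 0.278 t 14.7 q [-0.04 -0.06  2.17 -0.01  1.01  0.59]
[-0.01, 0.03, 0.58, 0.002, 1.5]
ztop 0.14468465110668838 xy [0.54636562 0.18984149] yaw -127.88020452446479 res 53.45490196078431 102.0
rel top 0.0005656236779340018 0.00014149272734173546
```

Request:
send_rows --motion '[0,0,0.25,0,1.5,0,0,0.25,0,1.5]'

```text
time: 14.95
eef_pos: [0.4629, 0.0786, 0.1154]
tcp_rot: [0.95, -0.311, 0.01, 0.001]
contact_force: [-0.3, -0.0, -3.4]
opening: 0.277
```

```bash
python3 chk.py .12
```

```text
ring pred [0.5439 0.1914 0.1263] yaw -126.2 pitch(z of x) 0.0626 roll(z of y) -0.017
zt [ 0.0186 -0.0088 -0.9998]
at [0.4629 0.0786 0.1154] a -0.6334 F [-0.27 -0.02 -3.44] T [-0.032  0.089  0.074] open 0.277 t 14.95 q [-0.04 -0.05  2.17 -0.01  1.    0.59]
[-0.06, 0.06, 0.63, 0.002, 1.5]
ztop 0.13852231243694368 xy [0.54698651 0.18958206] yaw -124.789535632101 res 41.266666666666666 115.0
rel top 0.0011865058757795088 -0.00011793593886122444
```

Request:
send_rows --motion '[-0.05,0.03,0.3,0,1.5,0,0,0.3,0,1.5,0,0,0.2,0,1.5]'

```text
time: 15.3
eef_pos: [0.4624, 0.0785, 0.1064]
tcp_rot: [0.95, -0.312, 0.01, 0.001]
contact_force: [1.2, 0.0, -4.6]
opening: 0.273
```

```bash
sed -i 's/zlo=.132/zlo=.126/' chk.py; python3 chk.py .11
```

```text
ring pred [0.5433 0.1913 0.1173] yaw -126.22 pitch(z of x) 0.0627 roll(z of y) -0.0172
zt [ 0.0184 -0.0088 -0.9998]
at [0.4624 0.0785 0.1064] a -0.6336 F [ 1.18  0.01 -4.64] T [-0.104  0.174 -0.041] open 0.273 t 15.3 q [-0.04 -0.04  2.18 -0.01  0.98  0.59]
[-0.02, 0.02, 0.73, 0.001, 1.5]
ztop 0.12808927840467388 xy [0.5458853  0.18928869] yaw -126.3455063024811 res 85.90196078431373 169.0
rel top 8.529944288071523e-05 -0.0004113062477348606
```

Request:
send_rows --motion '[0,0,0.3,0,1.5,0,0,0.3,0,1.5]'

```text
time: 15.55
eef_pos: [0.4625, 0.0784, 0.1]
tcp_rot: [0.95, -0.312, 0.01, 0.001]
contact_force: [-0.9, -0.2, -2.5]
opening: 0.276
```

```bash
python3 -c "
from ring import *
planring([.5433,.1911,.108],np.radians(-126.3),1,1.5)"
```

```text
ring pred [0.5435 0.1913 0.1109] yaw -126.22 pitch(z of x) 0.0626 roll(z of y) -0.0171
zt [ 0.0186 -0.0088 -0.9998]
at [0.4625 0.0784 0.1   ] a -0.6337 F [-0.95 -0.2  -2.47] T [0.007 0.059 0.086] open 0.276 t 15.55 q [-0.04 -0.03  2.18 -0.01  0.97  0.59]
[-0.03, 0.03, 0.29, 0.001, 1.5]
```

Request:
send_rows --motion '[0,0,0.2,0,1.5,0,0,0.2,0,1.5]'

```text
time: 15.75
eef_pos: [0.4635, 0.0783, 0.0965]
tcp_rot: [0.95, -0.312, 0.011, 0.001]
contact_force: [-2.5, -1.8, -0.2]
opening: 0.276
```

```bash
python3 -c "
from ring import *
planring([.5433,.1911,.108],np.radians(-126.3),1,1.5)
s,im,d=snap('top'); W=cloud('top',s,d); 
c=np.array([.5458,.1897]); m=np.hypot(W[...,0]-c[0],W[...,1]-c[1])<.034
z=W[...,2][m]; print(np.sort(z)[::-1][:120].round(4)[::4])"
```

```text
ring pred [0.5445 0.1912 0.1076] yaw -126.24 pitch(z of x) 0.0612 roll(z of y) -0.0156
zt [ 0.0206 -0.0086 -0.9998]
at [0.4635 0.0783 0.0965] a -0.6339 F [-2.55 -1.8  -0.24] T [0.055 0.075 0.087] open 0.276 t 15.75 q [-0.04 -0.02  2.18 -0.01  0.96  0.59]
[-0.11, 0.07, -0.05, 0.001, 1.5]
[0.1341 0.1325 0.1317 0.1305 0.13   0.1295 0.1283 0.1279 0.1273 0.1271
 0.1268 0.1265 0.1261 0.1259 0.1258 0.1255 0.1253 0.1253 0.1252 0.125
 0.1248 0.1247 0.1242 0.124  0.124  0.1236 0.1233 0.1231 0.123  0.1229]
```

Request:
send_rows --motion '[0,0,0.3,0,1.5,0,0,0.2,0,1.5]'

```text
time: 16.0
eef_pos: [0.4639, 0.0781, 0.0918]
tcp_rot: [0.95, -0.312, 0.011, 0.001]
contact_force: [-1.2, -0.9, 0.3]
opening: 0.276
```

```bash
python3 st.py
```

```text
zt [ 0.0212 -0.0087 -0.9997] tilt along toolx,y of up: [ 0.0222 -0.0056 -0.9997] [0.4639 0.0781 0.0918] a -0.6338 [-0.0452 -0.0109  2.186  -0.0095  0.9449  0.594 ] 3.12 F [-1.25 -0.93  0.29] T [0.169 0.205 0.157] 16.0
```

Request:
send_rows --motion '[0,0,0.2,0,1.5,0,0,0,0,1.5]'

```text
time: 16.2
eef_pos: [0.464, 0.0781, 0.0896]
tcp_rot: [0.95, -0.312, 0.011, 0.001]
contact_force: [-2.5, -1.5, 0.9]
opening: 0.274
```

```bash
python3 st.py
python3 - <<'E'
from ringfit import *
s,im,d=snap('wrist','w9.png')
s,im,d=snap('top','t9.png'); W=cloud('top',s,d)
x,zt=ringfit(W,im,s,np.array([.546,.190]),np.radians(-126.3),'fit9.png',cam='top',zlo=.112,zhi=.135)
s,im,d=snap('side','s9.png')
cv2.imwrite('pics/s9c.png',cv2.resize(im[150:230,200:300],None,fx=7,fy=7,interpolation=cv2.INTER_CUBIC)[:,:,::-1])
E
```

```text
zt [ 0.0211 -0.0085 -0.9997] tilt along toolx,y of up: [ 0.022  -0.0056 -0.9997] [0.464  0.0781 0.0896] a -0.6338 [-0.0453 -0.0071  2.1869 -0.0093  0.9403  0.5938] 3.1202 F [-2.51 -1.5   0.87] T [0.105 0.115 0.092] 16.2
ztop 0.12274624949859558 xy [0.54728211 0.18951774] yaw -126.4665302134352 res 131.91372549019607 215.0
```

View pics/w9.png

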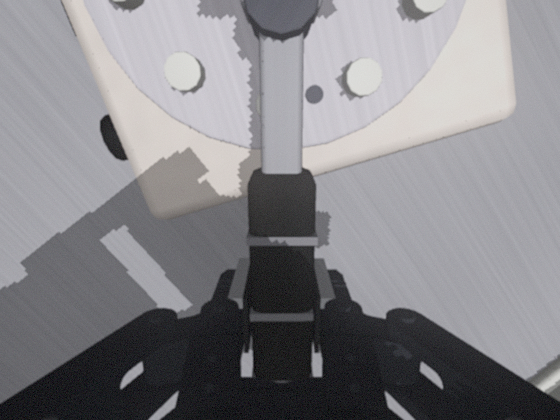

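View pics/s9c.png

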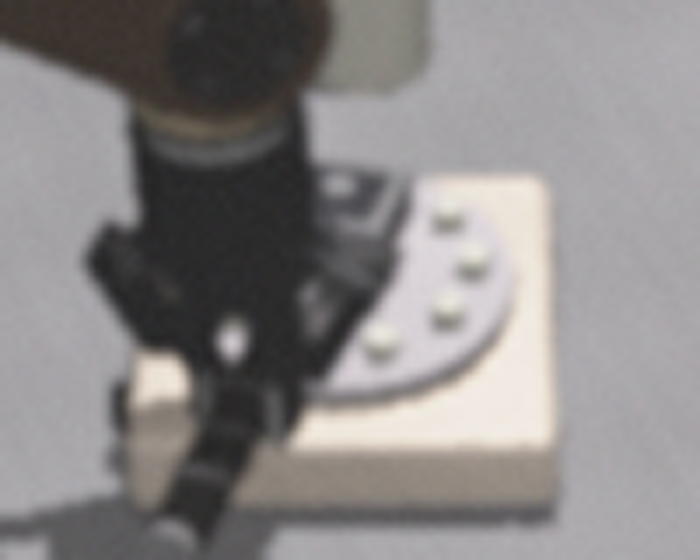

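View pics/fit9.png

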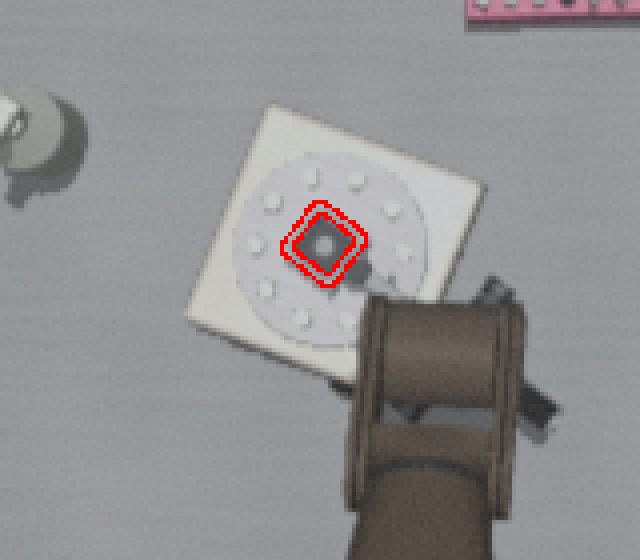

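Ring seated: top at 0.1227, and both views agree it is centred to about 1.5 mm. Now I'll turn clockwise in small steps and watch the tangential force.

```bash
cat > turn.py <<'E'
from h import *
import sys
N=np.array([.5440,.1911])
s=ctrl.get_state(); p=s['eef_pos'][:2]-N; r=np.hypot(*p); ph=np.arctan2(p[1],p[0]); a=ang(s)
t=np.array([np.sin(ph),-np.cos(ph)]); F=s['contact_force']
print('t',s['time'],'phi',ph.round(4),'a-90',(a-np.pi/2).round(4),'diff',(a-np.pi/2-ph).round(4),'r',r.round(4),'z',s['eef_pos'][2].round(4),'Ft(on tool along cw)',(F[:2]@t).round(2),'Fr',(F[:2]@(p/r)).round(2),'Fz',F[2].round(2),'T',s['wrist_torque'].round(3),'zt',R.from_quat(s['tcp_rot']).as_matrix()[:,2].round(3),'q',s['qpos'].round(2),'open',round(s['opening'],3))
E
python3 turn.py
```

```text
t 16.35 phi -2.1867 a-90 -2.2044 diff -0.0178 r 0.1384 z 0.0898 Ft(on tool along cw) -0.24 Fr 2.09 Fz -1.38 T [0.138 0.136 0.091] zt [ 0.021 -0.009 -1.   ] q [-0.05 -0.01  2.19 -0.01  0.94  0.59] open 0.276
```

Request:
send_rows --motion '[-0.4,0,0,0.03,1.5,-0.42,0,0,0.03,1.5]'

```text
time: 16.55
eef_pos: [0.4567, 0.0828, 0.0893]
tcp_rot: [0.94, -0.34, 0.01, 0.001]
contact_force: [-1.2, -1.7, 0.1]
opening: 0.274
```

```bash
python3 turn.py
```

```text
t 16.55 phi -2.2494 a-90 -2.2645 diff -0.0151 r 0.1391 z 0.0893 Ft(on tool along cw) -0.12 Fr 2.12 Fz 0.07 T [0.029 0.323 0.246] zt [ 0.018 -0.01  -1.   ] q [-0.03 -0.02  2.2  -0.01  0.94  0.67] open 0.274
```

Request:
send_rows --motion '[-0.42,0,0,0.03,1.5,-0.42,0,0,0.03,1.5]'

```text
time: 16.75
eef_pos: [0.4507, 0.0875, 0.0894]
tcp_rot: [0.93, -0.367, 0.012, 0.002]
contact_force: [-0.3, -1.7, -2.0]
opening: 0.276
```

```bash
python3 turn.py
```

```text
t 16.75 phi -2.3041 a-90 -2.3228 diff -0.0187 r 0.1394 z 0.0894 Ft(on tool along cw) -0.86 Fr 1.48 Fz -2.02 T [ 0.074 -0.038  0.644] zt [ 0.02  -0.013 -1.   ] q [-0.02 -0.03  2.21 -0.01  0.94  0.74] open 0.276
```

Request:
send_rows --motion '[-0.4,0,0,0,1.5,-0.3,0,0,0,1.5]'

```text
time: 16.95
eef_pos: [0.4489, 0.0894, 0.0905]
tcp_rot: [0.93, -0.368, 0.018, 0.004]
contact_force: [6.3, -11.3, -4.0]
opening: 0.274
```

```bash
python3 turn.py
```

```text
t 16.95 phi -2.3227 a-90 -2.3252 diff -0.0025 r 0.1392 z 0.0905 Ft(on tool along cw) -12.3 Fr 3.99 Fz -4.03 T [-1.273 -0.433 -0.696] zt [ 0.03  -0.02  -0.999] q [-0.01 -0.04  2.22 -0.02  0.93  0.75] open 0.274
```

Request:
send_rows --motion '[-0.1,0,0,0.03,1.5]'

```text
time: 17.05
eef_pos: [0.4485, 0.0895, 0.0903]
tcp_rot: [0.924, -0.382, 0.018, 0.004]
contact_force: [-0.8, 1.4, -3.9]
opening: 0.273
```

```bash
python3 turn.py
```

```text
t 17.05 phi -2.3252 a-90 -2.3545 diff -0.0293 r 0.1394 z 0.0903 Ft(on tool along cw) 1.53 Fr -0.48 Fz -3.93 T [0.459 0.53  0.823] zt [ 0.031 -0.021 -0.999] q [-0.01 -0.04  2.22 -0.03  0.93  0.78] open 0.273
```

Request:
send_rows --motion '[-0.3,0,0,0.012,1.5]'

```text
time: 17.15
eef_pos: [0.4468, 0.0912, 0.0902]
tcp_rot: [0.922, -0.387, 0.019, 0.004]
contact_force: [2.4, -4.6, -3.1]
opening: 0.278
```

```bash
python3 turn.py
```

```text
t 17.15 phi -2.3426 a-90 -2.3659 diff -0.0233 r 0.1394 z 0.0902 Ft(on tool along cw) -4.89 Fr 1.62 Fz -3.08 T [-0.199 -0.073  0.293] zt [ 0.032 -0.022 -0.999] q [-0.01 -0.05  2.22 -0.03  0.93  0.8 ] open 0.278
```

Request:
send_rows --motion '[-0.3,0,0,0.018,1.5]'

```text
time: 17.25
eef_pos: [0.4451, 0.093, 0.0901]
tcp_rot: [0.918, -0.395, 0.02, 0.004]
contact_force: [2.4, -5.0, -3.2]
opening: 0.274
```

```bash
python3 turn.py
```

```text
t 17.25 phi -2.3603 a-90 -2.384 diff -0.0237 r 0.1394 z 0.0901 Ft(on tool along cw) -5.23 Fr 1.83 Fz -3.23 T [-0.244  0.046  0.288] zt [ 0.033 -0.023 -0.999] q [-0.01 -0.05  2.23 -0.03  0.93  0.82] open 0.274
```

Request:
send_rows --motion '[-0.3,0,0,0.015,1.5]'

```text
time: 17.35
eef_pos: [0.4435, 0.0946, 0.0901]
tcp_rot: [0.915, -0.402, 0.021, 0.004]
contact_force: [2.9, -5.1, -3.8]
opening: 0.271
```

```bash
python3 turn.py
```

```text
t 17.35 phi -2.3769 a-90 -2.3994 diff -0.0225 r 0.1393 z 0.0901 Ft(on tool along cw) -5.65 Fr 1.46 Fz -3.83 T [-0.393 -0.038  0.183] zt [ 0.034 -0.024 -0.999] q [-0.   -0.05  2.23 -0.03  0.93  0.85] open 0.271
```

Request:
send_rows --motion '[-0.3,0,0,0.018,1.5,-0.3,0,0,0.02,1.5]'

```text
time: 17.55
eef_pos: [0.4404, 0.0981, 0.0902]
tcp_rot: [0.907, -0.42, 0.023, 0.005]
contact_force: [3.8, -6.7, -3.1]
opening: 0.274
```

```bash
python3 turn.py
```

```text
t 17.55 phi -2.4099 a-90 -2.4388 diff -0.029 r 0.1392 z 0.0902 Ft(on tool along cw) -7.5 Fr 1.68 Fz -3.06 T [-0.31   0.02   0.151] zt [ 0.037 -0.027 -0.999] q [ 0.01 -0.06  2.24 -0.03  0.93  0.9 ] open 0.274
```

Request:
send_rows --motion '[-0.3,0,0,0.022,1.5]'

```text
time: 17.65
eef_pos: [0.4389, 0.0999, 0.0902]
tcp_rot: [0.902, -0.431, 0.024, 0.005]
contact_force: [4.1, -5.3, -3.3]
opening: 0.277
```

```bash
python3 turn.py
```

```text
t 17.65 phi -2.4268 a-90 -2.4621 diff -0.0353 r 0.1392 z 0.0902 Ft(on tool along cw) -6.71 Fr 0.4 Fz -3.29 T [-0.258  0.049  0.125] zt [ 0.038 -0.029 -0.999] q [ 0.01 -0.06  2.24 -0.04  0.93  0.93] open 0.277
```

Request:
send_rows --motion '[-0.3,0,0,0.028,1.5,-0.3,0,0,0.028,1.5]'

```text
time: 17.85
eef_pos: [0.4354, 0.1044, 0.0899]
tcp_rot: [0.889, -0.457, 0.024, 0.004]
contact_force: [2.4, -3.4, -3.7]
opening: 0.274
```

```bash
python3 turn.py
```

```text
t 17.85 phi -2.4676 a-90 -2.5203 diff -0.0527 r 0.139 z 0.0899 Ft(on tool along cw) -4.15 Fr 0.28 Fz -3.72 T [0.084 0.111 0.353] zt [ 0.039 -0.03  -0.999] q [ 0.03 -0.07  2.25 -0.04  0.93  1.  ] open 0.274
```

Request:
send_rows --motion '[-0.3,0,0,0.026,1.5,-0.3,0,0,0.028,1.5]'

```text
time: 18.05
eef_pos: [0.432, 0.1093, 0.0896]
tcp_rot: [0.876, -0.482, 0.025, 0.004]
contact_force: [2.5, -4.5, -3.6]
opening: 0.276
```

```bash
python3 turn.py
python3 - <<'E'
from h import *
s,im,d=snap('top','t10.png'); np.savez('t10.npz',W=cloud('top',s,d),im=im)
cv2.imwrite('pics/t10c.png',cv2.resize(im[200:270,190:270],None,fx=9,fy=9,interpolation=cv2.INTER_CUBIC)[:,:,::-1])
s,im,d=snap('wrist','w10.png')
E
```

```text
t 18.05 phi -2.5105 a-90 -2.5769 diff -0.0665 r 0.1387 z 0.0896 Ft(on tool along cw) -5.12 Fr 0.65 Fz -3.6 T [0.055 0.154 0.259] zt [ 0.04  -0.03  -0.999] q [ 0.04 -0.07  2.25 -0.04  0.93  1.07] open 0.276
```

View pics/t10c.png

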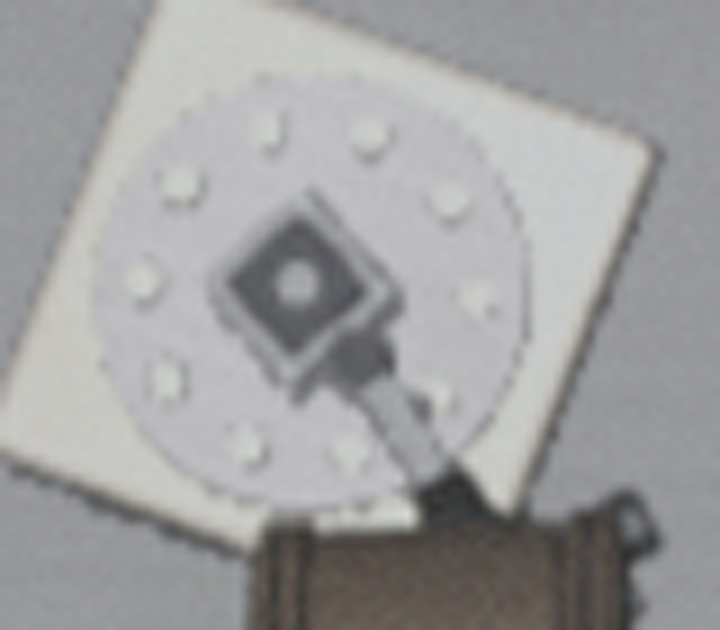

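View pics/w10.png

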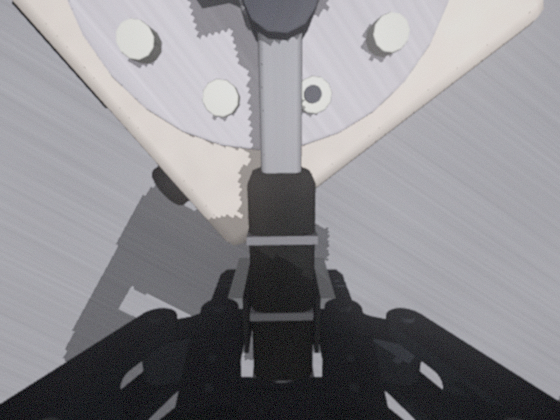

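Run:
```python
from ringfit import *
D=np.load('t10.npz');W=D['W'];im=D['im']
for y in (-130,-136,-142):
    ringfit(W,im,None,np.array([.546,.190]),np.radians(y),'fit10.png',cam='top',zlo=.112,zhi=.135)
# colour based: dark nut quadrilateral inside the ring; handle line direction
g=cv2.cvtColor(im,cv2.COLOR_RGB2GRAY)
```

```text
ztop 0.12134511294560024 xy [0.61722199 0.22828418] yaw -192.6255707266815 res 0.0 215.0
ztop 0.12134511294560024 xy [0.54600987 0.18962186] yaw -137.75551644648786 res 135.46274509803922 215.0
ztop 0.12134511294560024 xy [0.54606886 0.1896773 ] yaw -139.0197438675232 res 136.2156862745098 215.0
```

View pics/fit10.png

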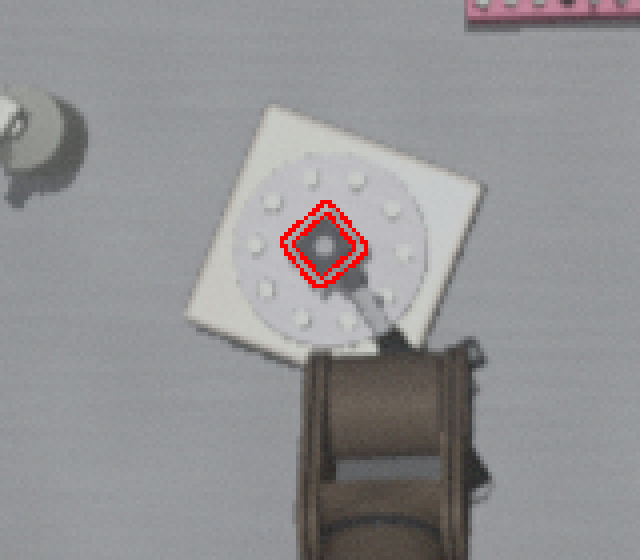

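Request:
send_rows --motion '[-0.25,0,0,0.024,1.5,0,0,0,0,1.5]'

```text
time: 18.35
eef_pos: [0.4306, 0.1116, 0.0894]
tcp_rot: [0.87, -0.492, 0.025, 0.003]
contact_force: [0.9, -3.2, -3.0]
opening: 0.277
```

```bash
python3 turn.py
```

```text
t 18.35 phi -2.5299 a-90 -2.6009 diff -0.0711 r 0.1385 z 0.0894 Ft(on tool along cw) -3.14 Fr 1.11 Fz -3.03 T [0.167 0.223 0.121] zt [ 0.04  -0.03  -0.999] q [ 0.04 -0.07  2.25 -0.04  0.93  1.1 ] open 0.277
```

Estimated bend is about 0.2, and the moment has dropped since the peak. Now I'll release.

Request:
send_rows --motion '[0,0,0,0,3.2,0,0,0,0,5,0,0,0,0,8,0,0,0,0,8.5,0,0,0,0,8.5]'

```text
time: 18.85
eef_pos: [0.4319, 0.1128, 0.0911]
tcp_rot: [0.87, -0.492, 0.026, 0.001]
contact_force: [-0.2, 0.7, 0.6]
opening: 0.993
```

```bash
python3 turn.py
python3 - <<'E'
from h import *
s,im,d=snap('wrist','w11.png')
E
```

```text
t 18.85 phi -2.532 a-90 -2.6012 diff -0.0692 r 0.1368 z 0.0911 Ft(on tool along cw) 0.67 Fr -0.23 Fz 0.57 T [-0.018 -0.017  0.001] zt [ 0.044 -0.027 -0.999] q [ 0.04 -0.08  2.25 -0.04  0.92  1.1 ] open 0.993
```

View pics/w11.png

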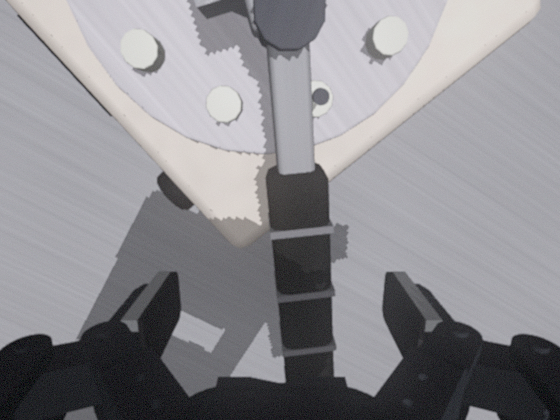

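Request:
send_rows --motion '[0,0,-2,0,8.5,0,0,-3,0,8.5,0,0,-3,0,8.5,0,0,-3,0,8.5,0,-1,-1,0,8.5,0,-3,0,0,8.5,0,-3,0,0,8.5,0,-2,0,0,8.5,0,0,0,0,8.5]'

```text
time: 19.8
eef_pos: [0.5054, 0.1645, 0.2184]
tcp_rot: [0.87, -0.493, 0.026, 0.0]
contact_force: [-0.0, -1.0, -0.5]
opening: 0.995
```

```bash
python3 turn.py
python3 - <<'E'
from h import *
s,im,d=snap('wrist','w12.png'); np.savez('w12.npz',W=cloud('wrist',s,d),im=im,p=s['eef_pos'],r=s['tcp_rot'])
print(s['eef_pos'])
E
```

```text
t 19.8 phi -2.5371 a-90 -2.6023 diff -0.0652 r 0.0469 z 0.2184 Ft(on tool along cw) -0.82 Fr 0.61 Fz -0.55 T [0.01  0.061 0.04 ] zt [ 0.044 -0.026 -0.999] q [ 0.14 -0.04  1.96 -0.03  1.18  1.18] open 0.995
[0.505423   0.16445518 0.21841287]
```

View pics/w12.png

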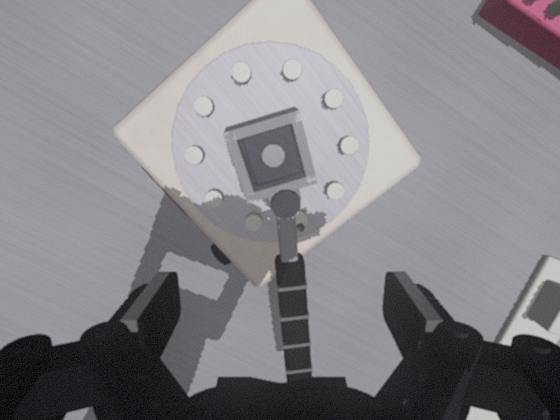

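The view is clear: the ring is around the nut at about (272,157), and the handle is bent at the knuckle (285,203). Next I'll measure the bend and the nut turn.

Run:
```python
from ringfit import *
D=np.load('w12.npz');W=D['W'];im=D['im'];s={'eef_pos':D['p'],'tcp_rot':D['r']}
z=W[...,2]
x,zt=ringfit(W,im,s,np.array([.5433,.1911]),np.radians(-136),'fit12.png',zlo=.112,zhi=.135)
# ring plane tilt
m=(np.hypot(W[...,0]-x[0],W[...,1]-x[1])<.036)&(z>.112)&(z<.13)
P=W[m];A=np.c_[P[:,:2]-x[:2],np.ones(len(P))];k=np.linalg.lstsq(A,P[:,2],rcond=None)[0];print('plane',k)
# handle line: pixels of sleeve/rod rows 215..370
pts=[]
for v in range(212,370):
    row=(z[v,255:330]>.07)&(z[v,255:330]<.125)
    idx=np.nonzero(row)[0]+255
    if 10<len(idx)<45: pts.append(W[v,idx].mean(0))
pts=np.array(pts); d=pts[:,:2]-x[:2]; U=np.hypot(*d.T)
k=(U>.09); q=pts[k]; l=cv2.fitLine(q[:,:2].astype(np.float32)*1000,cv2.DIST_HUBER,0,.01,.01).ravel()[:2]
if l@d[-1]<0:l=-l
print('handle yaw',np.degrees(np.arctan2(l[1],l[0])),len(q),'sag',np.polyfit(U[k],q[:,2],1)[0], 'knuckle->', )
kn=x[:2]+.034*np.array([np.cos(x[2]),np.sin(x[2])]); e=q[-20:,:2].mean(0)-kn; print('yaw knuckle to end',np.degrees(np.arctan2(e[1],e[0])))
# nut yaw via dark pixels inside ring
g=cv2.cvtColor(im,cv2.COLOR_RGB2GRAY); cv2.imwrite('pics/w12c.png',cv2.resize(im[95:215,205:345],None,fx=5,fy=5,interpolation=cv2.INTER_CUBIC)[:,:,::-1])
```

```text
ztop 0.12330048889172104 xy [0.5419301  0.19078176] yaw -132.9815480158194 res 2932.949019607843 6051.0
plane [0.05841296 0.04992138 0.12370256]
handle yaw -144.13698 102 sag -0.1296757244546767 knuckle->
yaw knuckle to end -144.18242269537143
```

View pics/fit12.png

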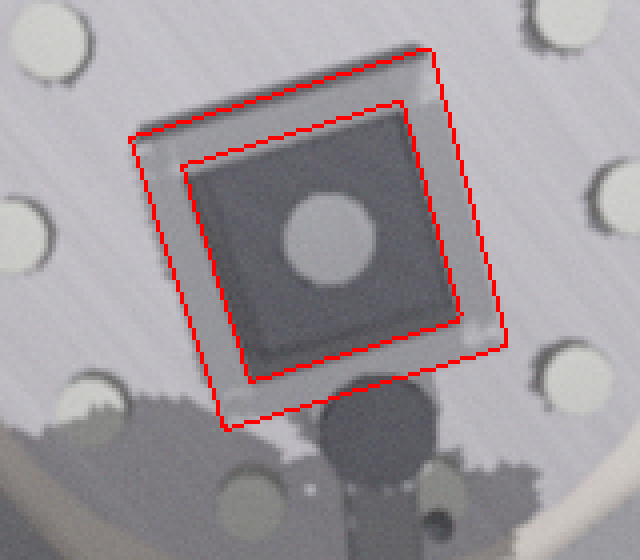

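View pics/w12c.png

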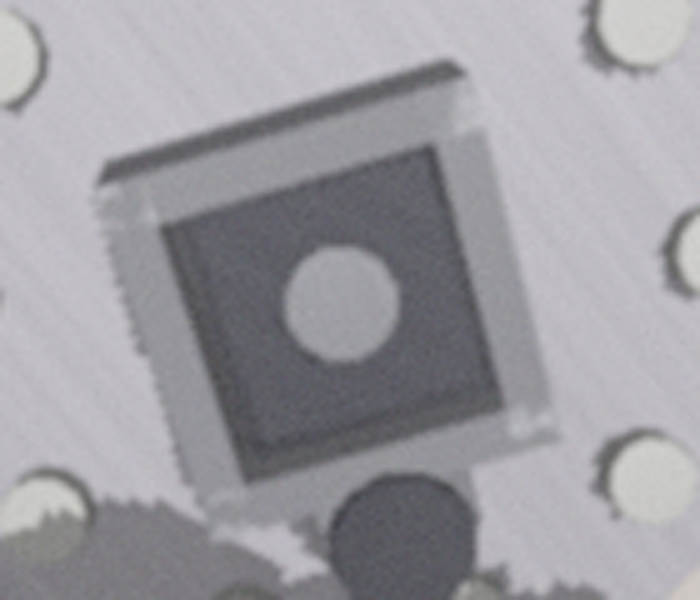

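Run:
```python
from h import *
s,im,d=snap('side','s13.png')
cv2.imwrite('pics/s13c.png',cv2.resize(im[140:260,170:390],None,fx=3.5,fy=3.5,interpolation=cv2.INTER_CUBIC)[:,:,::-1])
W=cloud('side',s,d)
for t in ['rack','spray','jar']:
    r=spotter.trace(t,'side')
    if r: print(t,r[0]['conf'],r[0]['bbox'],np.nanmedian(W[r[0]['mask']],0))
```

```text
rack 0.83 [321.3, 194.9, 52.2, 53.9] [ 0.78996192 -0.04028575  0.0442114 ]
spray 0.69 [247.1, 118.4, 15.9, 46.7] [0.64560647 0.42214656 0.0958779 ]
jar 0.96 [322.9, 330.3, 31.5, 43.1] [ 0.55129235 -0.47881988  0.07942156]
```

View pics/s13c.png

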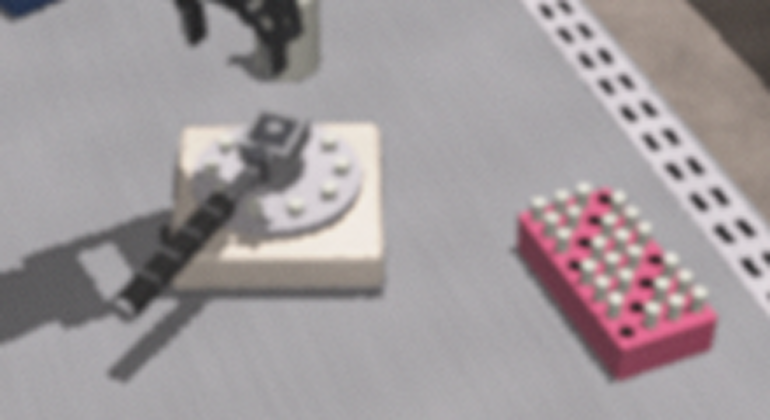

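The wrench rests on the nut with its handle bent and sagging a little. The gripper is clear above it, and the rack and jar have not moved.

```bash
python3 -c "
from plant import workorder; print(workorder.sign_off())"
```

```text
the job is handed in; nothing more can be done
None
```

I seated the wrench on the nut, turned it clockwise until the handle broke over, released it and handed the job in at about 20 s. The nut angle itself can't be read, so I judged that it is tight from forces alone.

- **Lift and fit:** I gripped the sleeve at 140 mm, lifted the wrench clear of its stand and lowered the ring over the nut at yaw −126°. The contact force stayed at about 5 N. The ring sat fully down and was centred to about 1.5 mm.
- **Turn:** The force at the grip peaked at about 7.5 N. That is about 1.2 N m at the nut and 0.94 N m at the knuckle, close to the expected breakaway. The moment then fell as the handle gave way. I stopped there, short of the stop, and let go.

**Last checks**
- **Bend:** about 0.2 rad. The wrist camera gave 0.195; an earlier top view, taken one step before I stopped turning, gave 0.17 with about 0.03 uncertainty.
- **Ring:** still on the nut, tilted about 0.08 rad, with the handle sagging about 0.13 rad.
- **Gripper and bystanders:** the gripper was clear above the wrench. The rack and jar measured where they started. The spray bottle was checked only roughly, because its first measurement came from a different camera.

**Weak points**
- **Tool tilt:** the tool drifted up to about 4° off vertical during the moves. The wrench was therefore pitched about 0.06 rad when it reached the nut, and I levelled it by pressing gently at the grip.
- **Nut travel:** the nut appeared to turn only about 0.12–0.16 rad in this job, counting the ring's play.
- **Final ring yaw:** the fit gave −133°, but less cleanly than the earlier fits. The ring turned back slightly within its play when I let go.

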